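# Check bisque cups with the moisture probe and nest them on the bat

### The job

Take the moisture probe from its rest and touch its pin gently onto the painted dot on each upturned bisque cup, in the order red, yellow, green, blue, black (some colours are missing). When you finish, the probe must hang upright in its rest again and all the cups must be nested over one another, still upside down and fully home, in a single stack standing wholly on the plaster bat, in any colour order; leave the other things on the table alone.

Things in the scene. Friction and masses are not known exactly. Their poses are not given: they have to be found in the camera images.
- bat: round white plaster bat lying fixed on the table, 200 mm across, 20 mm thick; origin at the centre of its underside, z up
- holder_top (a point): loose, heavy probe rest (1.2 kg, round base 90 mm across, 78 mm high): this point is the mouth of the upright round hole (22 mm wide, through) in its level aluminium top block (56 x 44 mm, 28 mm thick), at the block's upper face; the post that carries the block is on the local +x side
- probe_grip (a point): moisture probe, 0.09 kg, hanging upright in the rest, pin down: orange square handle 20 x 20 mm, 68 mm tall; this point is on its axis, 30 mm below the handle's top, z up, x and y square to its sides. Below the handle a black flange 32 mm wide (underside 43 mm below this point) rests on the rest's block; a 12 mm shank goes through the hole to 79 mm below this point, then the pin
- probe_tip (a point): tip of the probe's steel pin, 6 mm thick with a round end, 105 mm below probe_grip when not pressed. The pin is sprung: it yields up to 10 mm into the shank, with about 0.35 N at first and 0.35 N more per mm
- cup_red_mid (a point): pale tan bisque cup with a red dot (five of the same shape; may be absent), upside down on its rim, 84 mm tall, 0.16 kg; point on its axis, 42 mm above the rim, z up. Rim 70 mm across; the hollow cone narrows to 52 mm at 52 mm above the rim; on it the solid straight foot, 42 mm across, up to the flat top. A cup put over another stands 32 mm higher than it when home, with 2 mm play sideways
- cup_red_dot (a point): centre of the red painted dot, 20 mm across, in the middle of that cup's flat upturned foot (42 mm above the cup's middle)
- cup_yellow_mid (a point): pale tan bisque cup with a yellow dot (five of the same shape; may be absent), upside down on its rim, 84 mm tall, 0.16 kg; point on its axis, 42 mm above the rim, z up. Rim 70 mm across; the hollow cone narrows to 52 mm at 52 mm above the rim; on it the solid straight foot, 42 mm across, up to the flat top. A cup put over another stands 32 mm higher than it when home, with 2 mm play sideways
- cup_yellow_dot (a point): centre of the yellow painted dot, 20 mm across, in the middle of that cup's flat upturned foot (42 mm above the cup's middle)
- cup_green_mid (a point): pale tan bisque cup with a green dot (five of the same shape; may be absent), upside down on its rim, 84 mm tall, 0.16 kg; point on its axis, 42 mm above the rim, z up. Rim 70 mm across; the hollow cone narrows to 52 mm at 52 mm above the rim; on it the solid straight foot, 42 mm across, up to the flat top. A cup put over another stands 32 mm higher than it when home, with 2 mm play sideways
- cup_green_dot (a point): centre of the green painted dot, 20 mm across, in the middle of that cup's flat upturned foot (42 mm above the cup's middle)
- cup_blue_mid (a point): pale tan bisque cup with a blue dot (five of the same shape; may be absent), upside down on its rim, 84 mm tall, 0.16 kg; point on its axis, 42 mm above the rim, z up. Rim 70 mm across; the hollow cone narrows to 52 mm at 52 mm above the rim; on it the solid straight foot, 42 mm across, up to the flat top. A cup put over another stands 32 mm higher than it when home, with 2 mm play sideways
- cup_blue_dot (a point): centre of the blue painted dot, 20 mm across, in the middle of that cup's flat upturned foot (42 mm above the cup's middle)
- cup_black_mid (a point): pale tan bisque cup with a black dot (five of the same shape; may be absent), upside down on its rim, 84 mm tall, 0.16 kg; point on its axis, 42 mm above the rim, z up. Rim 70 mm across; the hollow cone narrows to 52 mm at 52 mm above the rim; on it the solid straight foot, 42 mm across, up to the flat top. A cup put over another stands 32 mm higher than it when home, with 2 mm play sideways
- cup_black_dot (a point): centre of the black painted dot, 20 mm across, in the middle of that cup's flat upturned foot (42 mm above the cup's middle)
- oxide_jar_a: bystander, small dark-capped jar, 54 mm wide, 74 mm tall; origin under its centre
- oxide_jar_b: bystander, red-capped white jar, 62 mm wide, 86 mm tall; origin under its centre
- tape: bystander, roll of masking tape lying flat, 104 mm across, 24 mm high; origin under its centre
- timer: bystander, white digital timer, 24 x 64 x 64 mm; origin under its centre
- brush: bystander, blue nozzle brush, 135 mm long, 10 mm thick; origin under its centre
- kidney: bystander, red rubber kidney scraper, 104 mm long, 9 mm thick; origin under its centre
There are look-alikes about, which are no part of the job. Leave any orange look-alike of the part that bears cup_green_mid alone.

How it is judged:
On the way, in this order (a step that is already met when the one before it is completed fails the run):
1. the probe's pin is touched onto the red dot (if the red cup is there) (distance between probe_tip and cup_red_dot below 0.012 m and contact force between probe and cup_red above 0.3 N), for 0.1 s.
2. the probe's pin is touched onto the yellow dot (if the yellow cup is there) (distance between probe_tip and cup_yellow_dot below 0.012 m and contact force between probe and cup_yellow above 0.3 N), for 0.1 s.
3. the probe's pin is touched onto the green dot (if the green cup is there) (distance between probe_tip and cup_green_dot below 0.012 m and contact force between probe and cup_green above 0.3 N), for 0.1 s.
4. the probe's pin is touched onto the blue dot (if the blue cup is there) (distance between probe_tip and cup_blue_dot below 0.012 m and contact force between probe and cup_blue above 0.3 N), for 0.1 s.
5. the probe's pin is touched onto the black dot (if the black cup is there) (distance between probe_tip and cup_black_dot below 0.012 m and contact force between probe and cup_black above 0.3 N), for 0.1 s.
At the end, for the whole second after the job is handed in: One stack: each cup upside down (0.12 rad), at rest, axis within 60 mm of the bat centre, standing on the bat (middle 57-67 mm high) or nested 28-36 mm above another cup, axes within 6 mm (all within 15 mm). Probe hung in its rest: 12 mm, 0.2 rad, grip point 38-50 mm above its block (horizontal distance between probe_grip and holder_top below 0.012 m and angle between probe_grip's own z axis and vertical below 0.2 rad and z of probe_grip in the frame of holder_top between 0.038 and 0.05 m and angle between each of cup_red_mid, cup_yellow_mid, cup_green_mid, cup_blue_mid, cup_black_mid's own z axis and vertical below 0.12 rad and linear speed of each of cup_red, cup_yellow, cup_green, cup_blue, cup_black below 0.03 m/s and horizontal distance between each of cup_red_mid, cup_yellow_mid, cup_green_mid, cup_blue_mid, cup_black_mid and bat below 0.06 m and (height (world z) of cup_red_mid between 0.057 and 0.067 m or (horizontal distance between cup_red_mid and cup_yellow_mid below 0.006 m and z of cup_red_mid in the frame of cup_yellow_mid between 0.028 and 0.036 m) or (horizontal distance between cup_red_mid and cup_green_mid below 0.006 m and z of cup_red_mid in the frame of cup_green_mid between 0.028 and 0.036 m) or (horizontal distance between cup_red_mid and cup_blue_mid below 0.006 m and z of cup_red_mid in the frame of cup_blue_mid between 0.028 and 0.036 m) or (horizontal distance between cup_red_mid and cup_black_mid below 0.006 m and z of cup_red_mid in the frame of cup_black_mid between 0.028 and 0.036 m)) and horizontal distance between cup_red_mid and cup_yellow_mid below 0.015 m and horizontal distance between each of cup_red_mid, cup_yellow_mid and cup_green_mid below 0.015 m and horizontal distance between each of cup_red_mid, cup_yellow_mid, cup_green_mid and cup_blue_mid below 0.015 m and horizontal distance between each of cup_red_mid, cup_yellow_mid, cup_green_mid, cup_blue_mid and cup_black_mid below 0.015 m and (height (world z) of cup_yellow_mid between 0.057 and 0.067 m or (horizontal distance between cup_yellow_mid and cup_red_mid below 0.006 m and z of cup_yellow_mid in the frame of cup_red_mid between 0.028 and 0.036 m) or (horizontal distance between cup_yellow_mid and cup_green_mid below 0.006 m and z of cup_yellow_mid in the frame of cup_green_mid between 0.028 and 0.036 m) or (horizontal distance between cup_yellow_mid and cup_blue_mid below 0.006 m and z of cup_yellow_mid in the frame of cup_blue_mid between 0.028 and 0.036 m) or (horizontal distance between cup_yellow_mid and cup_black_mid below 0.006 m and z of cup_yellow_mid in the frame of cup_black_mid between 0.028 and 0.036 m)) and (height (world z) of cup_green_mid between 0.057 and 0.067 m or (horizontal distance between cup_green_mid and cup_red_mid below 0.006 m and z of cup_green_mid in the frame of cup_red_mid between 0.028 and 0.036 m) or (horizontal distance between cup_green_mid and cup_yellow_mid below 0.006 m and z of cup_green_mid in the frame of cup_yellow_mid between 0.028 and 0.036 m) or (horizontal distance between cup_green_mid and cup_blue_mid below 0.006 m and z of cup_green_mid in the frame of cup_blue_mid between 0.028 and 0.036 m) or (horizontal distance between cup_green_mid and cup_black_mid below 0.006 m and z of cup_green_mid in the frame of cup_black_mid between 0.028 and 0.036 m)) and (height (world z) of cup_blue_mid between 0.057 and 0.067 m or (horizontal distance between cup_blue_mid and cup_red_mid below 0.006 m and z of cup_blue_mid in the frame of cup_red_mid between 0.028 and 0.036 m) or (horizontal distance between cup_blue_mid and cup_yellow_mid below 0.006 m and z of cup_blue_mid in the frame of cup_yellow_mid between 0.028 and 0.036 m) or (horizontal distance between cup_blue_mid and cup_green_mid below 0.006 m and z of cup_blue_mid in the frame of cup_green_mid between 0.028 and 0.036 m) or (horizontal distance between cup_blue_mid and cup_black_mid below 0.006 m and z of cup_blue_mid in the frame of cup_black_mid between 0.028 and 0.036 m)) and (height (world z) of cup_black_mid between 0.057 and 0.067 m or (horizontal distance between cup_black_mid and cup_red_mid below 0.006 m and z of cup_black_mid in the frame of cup_red_mid between 0.028 and 0.036 m) or (horizontal distance between cup_black_mid and cup_yellow_mid below 0.006 m and z of cup_black_mid in the frame of cup_yellow_mid between 0.028 and 0.036 m) or (horizontal distance between cup_black_mid and cup_green_mid below 0.006 m and z of cup_black_mid in the frame of cup_green_mid between 0.028 and 0.036 m) or (horizontal distance between cup_black_mid and cup_blue_mid below 0.006 m and z of cup_black_mid in the frame of cup_blue_mid between 0.028 and 0.036 m))); the robot touches nothing.
It fails at once if the probe presses on a cup with more than 20 N (contact force between probe and cup_red above 20 N or contact force between probe and cup_yellow above 20 N or contact force between probe and cup_green above 20 N or contact force between probe and cup_blue above 20 N or contact force between probe and cup_black above 20 N).
It fails at once if a cup is tipped over (angle between any of cup_red_mid, cup_yellow_mid, cup_green_mid, cup_blue_mid, cup_black_mid's own z axis and vertical above 1 rad).
It fails at once if a bystander is pushed more than 40 mm (distance of any of oxide_jar_a, oxide_jar_b, tape, timer, brush, kidney from where it was at the start of the episode above 0.04 m).
Of cup_red, cup_yellow, cup_green, cup_blue, cup_black only 3 to 5 are there at a start; the rules pass over those that are not, and their reading is None.
At some moment in a run one of holder may be knocked a few centimetres aside while the robot is not near it.
It also fails if it takes over 210 s, if anything falls off the work surface, if the arm or the gripper's body presses on something with over 40 N, if the wrist force passes 120 N, or if a joint passes its speed limit or range.

### The arm

A 6-joint arm with a two-finger parallel gripper is mounted at the origin on a cart in front of the work surface, level with it; the furniture and walls round the work are solid. World frame = base frame: x ahead of the robot, y to its left, z up, the work surface at z = 0. Lengths are in m, angles in rad, forces in N, time in s.
With the tool pointing down it reaches from about 0.325 to 0.775 m from the base axis. Payload 5.5 kg.
Tool frame: the origin (TCP) lies between the finger pads; the fingertips stand 19 mm ahead of it and the grasp point (between the pads) is the TCP; z points along the fingers, y is the line along which they close (so a half turn about z gives the same grasp; the last joint's range is limited). The gripper opens to 88 mm and grips with 3 to 60 N. Pads are 20 mm wide; open, the fingers measure 115 mm over their backs; the gripper's body (75 mm by 178 mm) begins 61 mm behind the grasp point.
Start: joints at [-1.213, 0.091, 1.231, -0, 1.82, -0.057], TCP at [0.242, -0.549, 0.242] pointing down, gripper open.
Joint ranges: [-2.87, 2.87], [-0.86, 2.18], [0.17, 2.46], [-1.51, 4.65], [0.06, 2.69], [-2.65, 2.65]. Speed limits (rad/s): [2.57, 2.57, 3.01, 3.14, 3.14, 3.14].

### API

Orientations are given as a rotation vector (axis times angle).
In Python, from workcell import monitor, viewer, bot gives the robot as it stands. The module is installed in compiled form; this text tells all that it offers.
- The arm moves only by the shell command python3 -m handwheel 'ROWS' [FORCE]. ROWS is JSON, a list that holds one entry, the list of rows, each a list of 7 numbers: the gripper's target within -1 to 1 (fully open at 1, half-way at 0, shut at -1), then the shift along the tool's x, y, z normalised to -1 to 1, where 1 is 0.03 m, then the turn, a rotation vector about the tool's x, y, z normalised to -1 to 1, where 1 is 0.15 rad. A call has exactly 5 rows; each row shifts and turns the commanded pose from where the row before left it, along the tool's axes as they then stand; what a row does not reach is not made up. A row lasts 1/8 s, in which the tool goes at most 62.5 mm and 10.7 degrees, less where a joint would pass 70% of its speed; a pose out of reach is approached as far as the arm can. A call with a number of a shift or a turn outside -1 to 1 is refused whole. A call with a gripper value outside its range is refused whole. The fingers move at their own pace and stop on an object; FORCE is the grip in N (left out, the last holds). Time passes only in rows, so rows that do not move let the fingers close, or fill a call up. It gives the time, the measured TCP pose, the force, the opening and the grip force at its end, in the units of the state.
- monitor.read_state(): the state, without advancing time (a new reading comes with each control period).
- viewer.capture(name): name is "scene" or "side" or "wrist"; returns (picture, depth): 480x640x3 uint8, red, green, blue; 480x640 float32, m along the optical axis (not along the pixel's ray), 0 where there is no reading.
- viewer.camera_params(name): a dict with "mtx" (3x3 intrinsics, pixels), "origin" and "attitude" of the camera in the world. Camera axes: x right, y up, looking along -z (the intrinsics and any distortion apply to the point x, -y, -z); pixel columns grow to the right and rows downward; lengths in m; the calibration is good to about 2 mm. A picture is of the moment at which its call begins: read the wrist's pose just before it. camera_params takes no time and is no camera call; for the wrist camera it gives the pose at the moment of the call.
- bot.finish_job(): hands the job in; it is judged then, once.
Trained networks look in the newest picture that a camera, given by its name, has taken for a name from the list of things; names that differ only in an ending like _2 or _b are one class to them, and where a whole thing is asked for, a point or a joint stands for the part that bears it (a point fixed in the world has none). Each returns a list of dicts, best first, with "score" (0 to 1); they miss things now and then, are a little off and sometimes report something else, mostly with a low value. They report only what shows in the picture. A call takes as long as a camera call. They do not tell look-alikes from the thing itself.
- viewer.recognise(camera, query): "position" ([row, column] in pixels, amid what is visible of it).
- viewer.silhouettes(camera, query): "pixels" (480x640 bool, what is visible of it) and "position" ([row, column] in pixels, amid what is visible of it).
- viewer.landmark_of(camera, query): "position" ([row, column] in pixels: a listed point, or the origin of a listed thing).
The state is a dict: "t": time; "qpos": joint angles; "qvel": joint speeds; "effort": joint torques, N m; "eef_pos": TCP position; "eef_rot": TCP orientation; "ft_force": force on the tool from outside, world axes, zero at the start; "ft_torque": the same for the moment, N m; "opening": finger opening in m; "grasp_force": force on a finger pad.
Only numpy, scipy, OpenCV 4.12 (cv2) and the standard library are available. Lean on these libraries where they do the work, as an engineer would, in place of code of your own. Each camera call takes 0.05 s, during which the arm holds its last target. There are 200 camera calls.

## Working session

There is one attempt and no reset: what is moved stays moved. The work goes in short steps, Python scripts to look and compute and a shell command to move; the robot and the scene stay as the last step left them, time stands still between calls to the robot, and variables do not carry over. Pictures are saved under pics/ and viewed, at most 14 in all, crops included, and the job is handed in when it is done.

```bash
mkdir -p pics
cat > h.py <<'E'
import numpy as np, cv2, json
from workcell import monitor, viewer, bot
from scipy.spatial.transform import Rotation as R
def att(p):
    a=np.array(p["attitude"],float)
    return a if a.shape==(3,3) else (R.from_rotvec(a).as_matrix() if a.size==3 else R.from_quat(a).as_matrix())
def ray(p,rc):
    K=np.array(p["mtx"]); r,c=rc
    d=np.linalg.inv(K)@np.array([c,r,1.0]); d=np.array([d[0],-d[1],-d[2]])
    return np.array(p["origin"]),att(p)@d
def at_z(p,rc,z):
    o,d=ray(p,rc); return o+d*(z-o[2])/d[2]
def at_depth(p,rc,dep):
    o,d=ray(p,rc); r,c=int(round(rc[0])),int(round(rc[1]))
    w=dep[max(r-1,0):r+2,max(c-1,0):c+2]; w=w[w>0]
    return o+d*np.median(w) if w.size else None
def save(n,im): cv2.imwrite("pics/"+n+".png",im[:,:,::-1])
E
python3 - <<'E'
from h import *
print(monitor.read_state())
for c in ["scene","side","wrist"]:
    p=viewer.camera_params(c); print(c,p)
    im,d=viewer.capture(c); save(c+"0",im)
    if c=="wrist": continue
    for q in ["cup_red_dot","cup_yellow_dot","cup_green_dot","cup_blue_dot","cup_black_dot","holder_top","probe_grip","bat"]:
        z=dict(holder_top=.078,probe_grip=.121,bat=0).get(q,.084)
        for l in viewer.landmark_of(c,q)[:3]:
            print(c,q,round(l["score"],2),np.round(l["position"]),np.round(at_z(p,l["position"],z),3),np.round(at_depth(p,l["position"],d),3))
E
```

```text
{'t': 0.0, 'qpos': array([-1.21271663e+00,  9.18716255e-02,  1.23187195e+00,  6.94971559e-06,
        1.81978179e+00, -5.66886607e-02]), 'qvel': array([-0.00090775,  0.00032519, -0.00074337,  0.00044183, -0.00092862,
       -0.00029352]), 'effort': array([ 6.06249359e-04, -4.46447897e+01, -4.06444860e+01,  6.98255980e-02,
        2.93499324e-02, -1.75453220e-04]), 'eef_pos': array([ 0.24170512, -0.54888698,  0.24050706]), 'eef_rot': array([-3.07240588e+00, -6.46465519e-01,  4.45032275e-04]), 'ft_force': array([-0.27700271, -0.87948257, -0.27814719]), 'ft_torque': array([ 0.01517088,  0.03163142, -0.01696852]), 'grasp_force': 0.0, 'opening': 0.08768163956230537}
scene {'mtx': array([[592.94555872,   0.        , 320.88758532],
       [  0.        , 592.94555872, 231.82556812],
       [  0.        ,   0.        ,   1.        ]]), 'origin': array([-0.70483511,  0.80453384,  0.93880128]), 'attitude': array([ 0.64422251, -1.05991789, -1.83328378])}
scene cup_red_dot 0.82 [248. 288.] [0.578 0.239 0.084] [0.573 0.241 0.088]
scene cup_yellow_dot 0.66 [256. 349.] [0.465 0.11  0.084] [0.462 0.1
[... 2006 characters left out ...]
.078] [0.46  0.357 0.085]
side holder_top 0.66 [299. 381.] [ 0.658 -0.074  0.078] [ 0.657 -0.077  0.082]
side holder_top 0.19 [418. 422.] [ 0.682 -0.384  0.078] [ 0.701 -0.351  0.011]
side probe_grip 0.65 [283. 380.] [ 0.655 -0.06   0.121] [ 0.651 -0.075  0.137]
side probe_grip 0.45 [350. 423.] [ 0.711 -0.258  0.121] [ 0.748 -0.183  0.01 ]
side bat 0.89 [356. 303.] [ 0.458 -0.169  0.   ] [ 0.458 -0.183  0.021]
wrist {'mtx': array([[370.25045486,   0.        , 318.65084601],
       [  0.        , 370.25045486, 243.17096609],
       [  0.        ,   0.        ,   1.        ]]), 'origin': array([ 0.31605583, -0.51731946,  0.38550158]), 'attitude': array([-0.26198596,  0.17174512, -1.14794924])}
```

View pics/scene0.png

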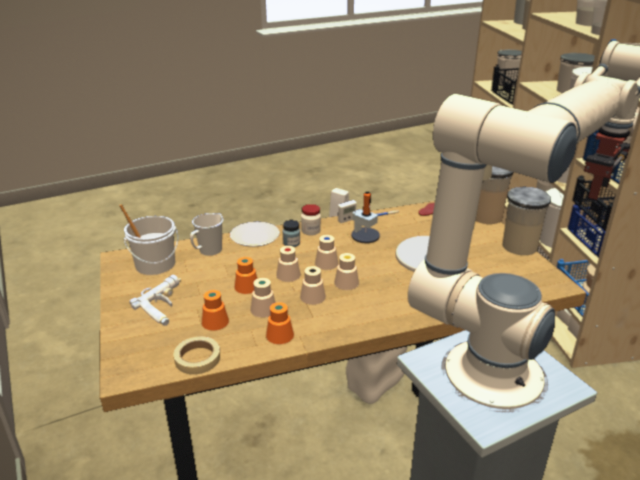

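View pics/side0.png

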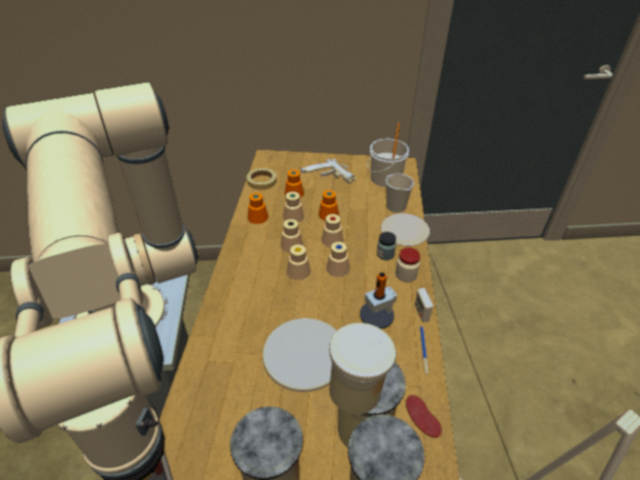

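The scene shows five tan cups (centred about rows 240-285, cols 262-347), three orange look-alikes, the bat at (255,420) partly behind the arm, and the probe in its rest at (213,367). I'll zoom in to check the dot colours.

Run:
```python
import cv2,numpy as np
a=cv2.imread("pics/side0.png")[165:335,240:440]; b=cv2.imread("pics/scene0.png")[190:345,190:390]
a=cv2.resize(a,(800,0) if 0 else (700,595),interpolation=cv2.INTER_CUBIC)
cv2.imwrite("pics/a1.png",a); cv2.imwrite("pics/b1.png",cv2.resize(b,(760,589),interpolation=cv2.INTER_CUBIC))
```

```text
(no output)
```

View pics/a1.png

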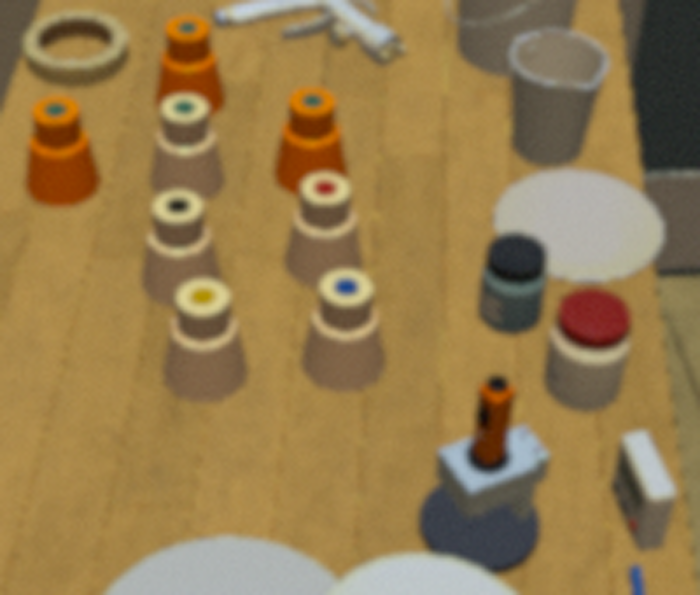

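Run:
```python
from h import *
# cup tops by depth: pixels with world z 0.079..0.089, clustered, with colours
for c in ["side","scene"]:
    p=viewer.camera_params(c); im,d=viewer.capture(c)
    K=p["mtx"]; v,u=np.mgrid[:480,:640]
    P=np.stack([(u-K[0,2])/K[0,0],-(v-K[1,2])/K[1,1],-np.ones_like(u,float)],-1)*d[...,None]@att(p).T+p["origin"]
    ok=(d>0)&(P[...,0]>.28)&(P[...,0]<.72)&(P[...,1]<.55)&(P[...,1]>.05)
    # 2.5D: top pixels
    m=(ok&(P[...,2]>.079)&(P[...,2]<.093)).astype(np.uint8)
    n,l,st,ce=cv2.connectedComponentsWithStats(m)
    for i in range(1,n):
        if st[i,4]<40: continue
        w=P[l==i]; mid=(np.percentile(w,2,0)+np.percentile(w,98,0))/2
        r,q=ce[i][1],ce[i][0]
        dot=im[int(round(r))-1:int(round(r))+2,int(round(q))-1:int(round(q))+2].mean((0,1))
        print(c,st[i,4],np.round(mid,4),np.round([r,q],1),dot.round(),np.round(at_z(p,(r,q),.084),3))
    # bat
    m=(d>0)&(abs(P[...,2]-.02)<.005)&(abs(P[...,0]-.46)<.12)&(abs(P[...,1]+.17)<.12)&(im.min(-1)>110)
    w=P[m]
    if len(w)>100: print("bat",len(w),np.percentile(w,1,0).round(4),np.percentile(w,99,0).round(4),((np.percentile(w,1,0)+np.percentile(w,99,0))/2).round(4))
```

```text
side 82 [0.4653 0.4903 0.0841] [173.3 292.7] [118. 105.  63.] [0.466 0.489 0.084]
side 97 [0.5717 0.3653 0.084 ] [193.9 328.1] [116. 105.  64.] [0.572 0.364 0.084]
side 101 [0.3434 0.3689 0.0842] [196.7 254.9] [117. 104.  62.] [0.343 0.367 0.084]
side 99 [0.4582 0.363  0.0847] [196.  291.8] [106. 128.  98.] [0.458 0.362 0.084]
side 118 [0.5709 0.2409 0.084 ] [218.9 332.1] [160.  80.  57.] [0.571 0.239 0.084]
side 128 [0.4467 0.2272 0.084 ] [224.1 290.1] [84. 79. 59.] [0.447 0.225 0.084]
side 138 [0.574  0.1163 0.0842] [247. 338.] [ 62.  89. 135.] [0.574 0.116 0.084]
side 144 [0.4612 0.1134 0.0838] [250.1 297.1] [179. 151.  26.] [0.461 0.113 0.084]
bat 4009 [ 0.3702 -0.2597  0.0156] [ 0.5277 -0.075   0.0235] [ 0.4489 -0.1674  0.0195]
scene 114 [0.5716 0.1208 0.0844] [239.1 326.3] [147. 157. 177.] [0.572 0.121 0.084]
scene 127 [0.57   0.2453 0.0844] [250.3 286.9] [205. 112.  89.] [0.569 0.245 0.084]
scene 132 [0.4589 0.1202 0.0848] [257.7 346.5] [233. 210. 116.] [0.459 0.119 0.084]
scene 132 [0.5693 0.3698 0.085 ] [261.5 244.3] [117. 130.  96.] [0.57  0.37  0.084]
scene 142 [0.4438 0.2311 0.0847] [271.  311.7] [106.  98.  79.] [0.445 0.231 0.084]
scene 158 [0.4559 0.3678 0.0848] [283.2 261.4] [118. 152. 123.] [0.455 0.368 0.084]
scene 172 [0.4635 0.4963 0.0849] [295.4 211.3] [100. 127. 100.] [0.464 0.497 0.084]
scene 181 [0.3422 0.3728 0.0849] [308. 278.] [104. 130.  99.] [0.342 0.373 0.084]
bat 736 [ 0.4177 -0.2052  0.0155] [ 0.552  -0.0636  0.0248] [ 0.4848 -0.1344  0.0201]
```

Left cups: tan with green (136,184), black (206,178), yellow (297,203), red (187,325), blue (288,346) dots; the three orange ones are look-alikes; the probe stands at (430,492) in the crop. All five cups are present. Now I'll check obstacle heights on the robot's way.

```bash
cat >> h.py <<'E'
def cloud(c):
    p=viewer.camera_params(c); im,d=viewer.capture(c); K=p["mtx"]; v,u=np.mgrid[:480,:640]
    P=np.stack([(u-K[0,2])/K[0,0],-(v-K[1,2])/K[1,1],-np.ones_like(u,float)],-1)*d[...,None]@att(p).T+p["origin"]
    P[d<=0]=np.nan
    return p,im,d,P
def plan(x,y,z,yaw=np.pi/2,s=None):
    """shift (in units of 30 mm) and z-turn (units of .15 rad) in the present tool axes; also after the turn"""
    s=s or monitor.read_state(); M=R.from_rotvec(s["eef_rot"])
    T=R.from_matrix(np.array([[np.cos(yaw),np.sin(yaw),0],[np.sin(yaw),-np.cos(yaw),0],[0,0,-1]]).T) if yaw is not None else M
    D=np.array([x,y,z])-s["eef_pos"]
    rv=(M.inv()*T).as_rotvec()
    print("tcp",s["eef_pos"].round(4),"t",round(s["t"],2),"open",round(s["opening"],4),"| turn",(rv/.15).round(2),"| shift now",(M.inv().apply(D)/.03).round(2),"after turn",(T.inv().apply(D)/.03).round(2))
E
python3 - <<'E'
from h import *
p,im,d,P=cloud("side")
for y0 in np.arange(-.8,.0,.1):
    print(round(y0,1),[ (lambda m: round(float(np.nanpercentile(P[...,2][m],98)),2) if m.sum()>5 else None)((P[...,0]>x0)&(P[...,0]<x0+.1)&(P[...,1]>y0)&(P[...,1]<y0+.1)) for x0 in np.arange(.1,.9,.1)])
plan(.655,-.14,.30)
p=viewer.camera_params("wrist"); print(att(p).round(2))
E
```

```text
-0.8 [None, None, None, None, None, None, None, None]
-0.7 [None, 0.6, None, None, None, None, None, None]
-0.6 [0.62, 0.62, 0.61, 0.18, 0.19, 0.19, None, None]
-0.5 [0.57, 0.57, 0.18, 0.18, 0.32, 0.19, 0.0, None]
-0.4 [0.58, 0.57, 0.18, 0.32, 0.32, 0.19, 0.01, -0.42]
-0.3 [0.58, 0.0, 0.02, 0.02, 0.02, 0.01, 0.01, None]
-0.2 [0.58, 0.0, 0.02, 0.02, 0.02, 0.01, 0.01, 0.0]
-0.1 [0.58, 0.57, 0.0, 0.02, 0.02, 0.15, 0.07, 0.0]
tcp [ 0.2418 -0.5491  0.2416] t 1.1 open 0.0879 | turn [ 0.   -0.   -7.71] | shift now [18.1  -6.93 -1.95] after turn [13.64 13.77 -1.95]
[[ 0.4   0.88  0.27]
 [-0.92  0.38  0.12]
 [-0.   -0.29  0.96]]
```

View pics/wrist0.png

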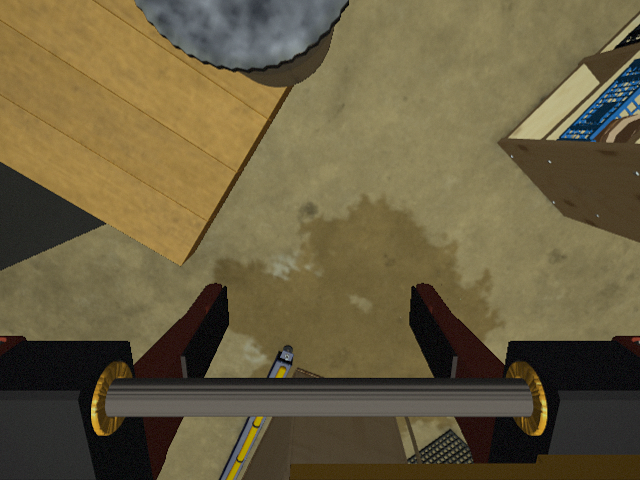

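The wrist view shows only floor and the edge of the canister nearby (top, col 240). I'll go up and turn first.

```bash
python3 -m handwheel '[[[1,0,0,-1,0,0,0],[1,0,0,-1,0,0,-1],[1,0,0,-1,0,0,-1],[1,0,0,-1,0,0,-1],[1,0,0,-1,0,0,-1]]]' && python3 -m handwheel '[[[1,0,0,-1,0,0,-1],[1,0,0,0,0,0,-1],[1,0,0,0,0,0,-1],[1,0,0,0,0,0,-0.7],[1,0,0,0,0,0,0]]]'; python3 -c "
from h import *
plan(.655,-.10,.30)"
```

```text
t: 1.72
eef_pos: [0.2418, -0.549, 0.3927]
eef_rot: [2.742, 1.533, -0.0]
ft_force: [0.7, -0.0, 0.8]
opening: 0.0879
grasp_force: 0.0
t: 2.35
eef_pos: [0.2418, -0.5492, 0.4216]
eef_rot: [-2.224, -2.219, -0.0]
ft_force: [-0.3, -0.2, -0.2]
opening: 0.0876
grasp_force: 0.0
tcp [ 0.2418 -0.5492  0.4216] t 2.35 open 0.0876 | turn [-0.   -0.   -0.01] | shift now [15.   13.74  4.05] after turn [14.97 13.77  4.05]
```

```bash
python3 -m handwheel '[[[1,1,0.9,0,0,0,0],[1,1,0.9,0,0,0,0],[1,1,0.9,0,0,0,0],[1,1,0.9,0,0,0,0],[1,1,0.9,0,0,0,0]]]' && python3 -m handwheel '[[[1,1,0.9,0,0,0,0],[1,1,0.9,0,0,0,0],[1,1,0.9,0,0,0,0],[1,1,0.9,0,0,0,0],[1,1,0.9,0,0,0,0]]]' && python3 -m handwheel '[[[1,1,0.9,0,0,0,0],[1,1,0.9,1,0,0,0],[1,1,0.9,1,0,0,0],[1,1,0.9,1,0,0,0],[1,0,0,0,0,0,0]]]'
python3 - <<'E'
from h import *
plan(.655,-.07,.30)
p,im,d,P=cloud("wrist"); save("w1",im)
for q in ["holder_top","probe_grip"]:
    z=dict(holder_top=.078,probe_grip=.121)[q]
    for l in viewer.landmark_of("wrist",q)[:2]: print(q,round(l["score"],2),np.round(l["position"]),at_z(p,l["position"],z).round(4))
# handle top plane & block plane
for nm,lo,hi,r in [("top",.143,.16,.05),("block",.072,.085,.06)]:
    m=(P[...,2]>lo)&(P[...,2]<hi)&(np.hypot(P[...,0]-.655,P[...,1]+.065)<r)
    w=P[m][:,:2].astype(np.float32)
    if len(w)>20: print(nm,len(w),cv2.minAreaRect(w),np.median(P[m][:,2]))
E
```

```text
t: 2.98
eef_pos: [0.3777, -0.3982, 0.4217]
eef_rot: [2.225, 2.217, -0.0]
ft_force: [0.2, 0.3, 0.6]
opening: 0.0877
grasp_force: 0.0
t: 3.6
eef_pos: [0.5129, -0.2483, 0.4217]
eef_rot: [2.225, 2.217, 0.0]
ft_force: [0.4, -0.3, 0.1]
opening: 0.0878
grasp_force: 0.0
t: 4.22
eef_pos: [0.6209, -0.1272, 0.327]
eef_rot: [-2.217, -2.217, 0.005]
ft_force: [-1.1, -0.4, 0.2]
opening: 0.0878
grasp_force: 0.0
tcp [ 0.6209 -0.1272  0.327 ] t 4.22 open 0.0878 | turn [-0.05 -0.01  0.  ] | shift now [1.9  1.14 0.9 ] after turn [1.91 1.14 0.9 ]
holder_top 0.77 [147. 352.] [ 0.6545 -0.0636  0.078 ]
probe_grip 0.87 [145. 356.] [ 0.6547 -0.06    0.121 ]
probe_grip 0.53 [ 18. 449.] [0.7287 0.0427 0.121 ]
top 558 ((0.6553193926811218, -0.06331081688404083), (0.01992649957537651, 0.020130876451730728), 31.8435001373291) 0.15403782474217959
block 2214 ((0.6619299054145813, -0.06076982617378235), (0.07001113146543503, 0.04402131959795952), 20.502931594848633) 0.07906099617036336
```

View pics/w1.png

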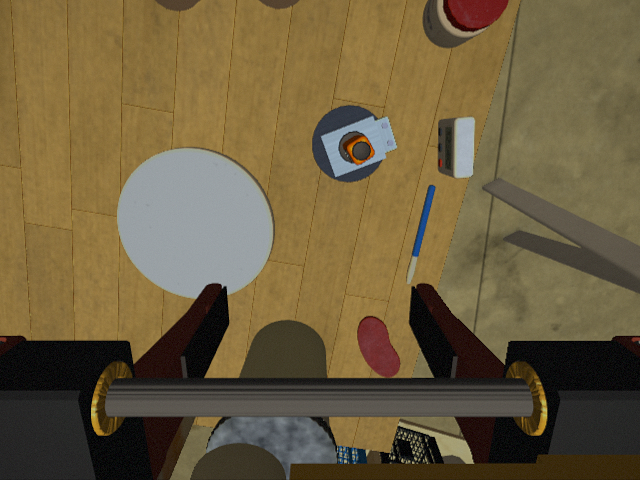

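The wrist picture shows the bat at (222,196), the rest and probe handle at (150,358), the timer, brush, kidney and red-capped jar at right. I'll measure the bat and move closer to the handle.

```bash
python3 - <<'E'
from h import *
p,im,d,P=cloud("wrist")
m=(abs(P[...,2]-.02)<.008)&(abs(P[...,0]-.45)<.13)&(abs(P[...,1]+.17)<.13)&(im.min(-1)>130)
m=cv2.morphologyEx(m.astype(np.uint8),cv2.MORPH_OPEN,np.ones((5,5)))
w=P[m>0]; print("bat",cv2.minEnclosingCircle(w[:,:2].astype(np.float32)),np.median(w[:,2]))
E
python3 -m handwheel '[[[1,0.3,0.5,1,0,0,0],[1,0.3,0.6,1,0,0,0],[1,0.1,0,0.5,0,0,0],[1,0,0,0,0,0,0],[1,0,0,0,0,0,0]]]'
python3 - <<'E'
from h import *
plan(.655,-.063,.121)
p,im,d,P=cloud("wrist"); save("w2",im)
for nm,lo,hi,r in [("top",.143,.16,.03),("block",.072,.085,.06)]:
    m=(P[...,2]>lo)&(P[...,2]<hi)&(np.hypot(P[...,0]-.655,P[...,1]+.063)<r)
    w=P[m][:,:2].astype(np.float32)
    if len(w)>20: print(nm,len(w),cv2.minAreaRect(w),np.median(P[m][:,2]),w.min(0),w.max(0))
    if nm=="top": r,c=np.nonzero(m); cv2.imwrite("pics/w2c.png",cv2.resize(im[r.min()-40:r.max()+40,c.min()-40:c.max()+60,::-1],None,fx=4,fy=4))
E
```

```text
bat ((0.4627324044704437, -0.1653122901916504), 0.09862247854471207) 0.019684704980430318
t: 5.05
eef_pos: [0.6531, -0.1093, 0.2591]
eef_rot: [2.222, 2.217, 0.002]
ft_force: [0.1, 0.6, 0.5]
opening: 0.0881
grasp_force: 0.0
tcp [ 0.6531 -0.1093  0.2591] t 5.05 open 0.0881 | turn [ 0.02  0.01 -0.01] | shift now [1.55 0.05 4.6 ] after turn [1.54 0.06 4.6 ]
top 823 ((0.655280351638794, -0.06317751854658127), (0.020000793039798737, 0.020073341205716133), 31.763919830322266) 0.1541875453882555 [ 0.6433169  -0.07494082] [ 0.6666244 -0.0512486]
block 3018 ((0.6618072390556335, -0.0608595572412014), (0.07006856799125671, 0.04420508071780205), 20.54786491394043) 0.07898081639887874 [ 0.6221205  -0.09323039] [ 0.69987714 -0.03341034]
```

View pics/w2c.png

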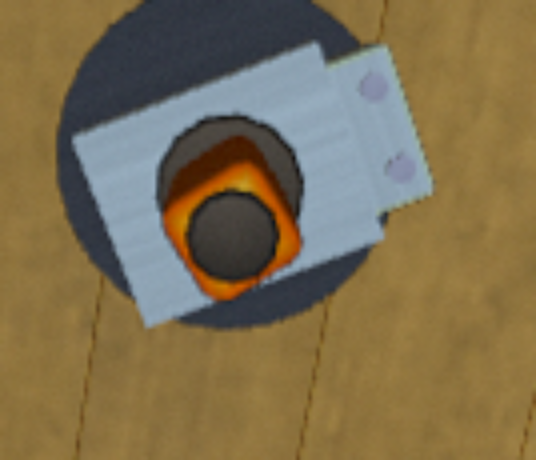

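The crop shows the orange handle (235,233) turned about 32° on the grey block, agreeing with the fitted rectangle. Turn and align.

```bash
python3 -m handwheel '[[[1,0.7,0,0,0,0,-1],[1,0.75,0,0,0,0,-1],[1,0,0,1,0,0,-1],[1,0,0,1,0,0,-0.7],[1,0,0,0,0,0,0]]]'; python3 -c "
from h import *
plan(.6553,-.0632,.121,np.pi/2+.555)"
```

```text
t: 5.72
eef_pos: [0.6489, -0.0654, 0.195]
eef_rot: [-1.529, -2.74, 0.002]
ft_force: [-0.0, -0.1, 0.5]
opening: 0.0879
grasp_force: 0.0
tcp [ 0.6489 -0.0654  0.195 ] t 5.72 open 0.0879 | turn [-0.02 -0.01 -0.02] | shift now [-0.05  0.23  2.47] after turn [-0.05  0.22  2.47]
```

```bash
python3 -m handwheel '[[[1,-0.05,0.22,1,0,0,0],[1,0,0,1,0,0,0],[1,0,0,0.47,0,0,0],[1,0,0,0,0,0,0],[-1,0,0,0,0,0,0]]]' 20 && python3 -m handwheel '[[[-1,0,0,0,0,0,0],[-1,0,0,0,0,0,0],[-1,0,0,0,0,0,0],[-1,0,0,0,0,0,0],[-1,0,0,0,0,0,0]]]' 20
```

```text
t: 6.35
eef_pos: [0.6571, -0.0633, 0.1248]
eef_rot: [1.529, 2.741, 0.002]
ft_force: [0.7, -0.7, -0.2]
opening: 0.0808
grasp_force: 0.0
t: 6.98
eef_pos: [0.6563, -0.0631, 0.1225]
eef_rot: [-1.529, -2.744, 0.0]
ft_force: [0.4, -0.2, -0.2]
opening: 0.0313
grasp_force: 0.0
```

```bash
python3 -m handwheel '[[[-1,0,0,0,0,0,0],[-1,0,0,0,0,0,0],[-1,0,0,0,0,0,0],[-1,0,0,0,0,0,0],[-1,0,0,0,0,0,0]]]' 20 && python3 -m handwheel '[[[-1,0,0,-0.7,0,0,0],[-1,0,0,-1,0,0,0],[-1,0,0,-1,0,0,0],[-1,0,0,-1,0,0,0],[-1,0,0,-0.5,0,0,0]]]' 20
```

```text
t: 7.6
eef_pos: [0.6563, -0.0631, 0.1224]
eef_rot: [-1.529, -2.744, 0.0]
ft_force: [-0.4, 0.7, -1.1]
opening: 0.0196
grasp_force: 20.0
t: 8.22
eef_pos: [0.6568, -0.0631, 0.2526]
eef_rot: [1.527, 2.74, 0.003]
ft_force: [0.8, 0.3, -1.2]
opening: 0.0201
grasp_force: 20.0
```

```bash
python3 -m handwheel '[[[-1,0,0,-0.5,0,0,1],[-1,0,0,0,0,0,1],[-1,0,0,0,0,0,1],[-1,0,0,0,0,0,0.7],[-1,0.5,-0.3,0,0,0,0]]]' && python3 -m handwheel '[[[-1,1,-0.5,0,0,0,0],[-1,1,-0.5,0,0,0,0],[-1,1,-0.5,0,0,0,0],[-1,1,-0.5,0,0,0,0],[-1,1,-0.5,0,0,0,0]]]' && python3 -m handwheel '[[[-1,1,-0.5,0,0,0,0],[-1,1,-0.5,0,0,0,0],[-1,0,0,0,0,0,0],[-1,0,0,0,0,0,0],[-1,0,0,0,0,0,0]]]'
python3 - <<'E'
from h import *
plan(.57,.242,.2)
p,im,d,P=cloud("wrist"); save("w3",im)
m=((P[...,2]>.079)&(P[...,2]<.09)&(P[...,0]<.7)).astype(np.uint8)
n,l,st,ce=cv2.connectedComponentsWithStats(m)
for i in range(1,n):
    if st[i,4]<150: continue
    w=P[l==i]; (cx,cy),rr=cv2.minEnclosingCircle(w[:,:2].astype(np.float32)); r,q=ce[i][::-1].round().astype(int)
    print(st[i,4],np.round([cx,cy,rr],4),np.median(w[:,2]).round(4),ce[i][::-1].round(),im[r-1:r+2,q-1:q+2].mean((0,1)).round())
p,im,d,P=cloud("side")
m=(P[...,2]>.072)&(P[...,2]<.085)&(np.hypot(P[...,0]-.657,P[...,1]+.063)<.06)
print(cv2.minAreaRect(P[m][:,:2].astype(np.float32)))
for l in viewer.landmark_of("side","holder_top")[:2]: print(l["score"],np.round(at_z(p,l["position"],.078),4))
E
```

```text
t: 8.85
eef_pos: [0.6471, -0.0484, 0.263]
eef_rot: [-2.223, -2.219, 0.001]
ft_force: [0.4, -0.3, -1.1]
opening: 0.0201
grasp_force: 20.0
t: 9.48
eef_pos: [0.5711, 0.1038, 0.2638]
eef_rot: [-2.219, -2.224, -0.001]
ft_force: [0.7, 0.2, -0.0]
opening: 0.0197
grasp_force: 20.0
t: 10.1
eef_pos: [0.5427, 0.1613, 0.2635]
eef_rot: [2.223, 2.22, -0.0]
ft_force: [-1.0, 0.4, -1.2]
opening: 0.0202
grasp_force: 20.0
tcp [0.5427 0.1613 0.2635] t 10.1 open 0.0202 | turn [-0.    0.   -0.01] | shift now [2.69 0.9  2.11] after turn [2.69 0.91 2.12]
2037 [0.5721 0.241  0.0211] 0.085 [130. 353.] [143.  20.  18.]
2018 [0.4476 0.2274 0.0211] 0.0849 [147. 206.] [60. 56. 52.]
1140 [0.575  0.1175 0.0211] 0.0849 [265. 357.] [ 21.  68. 135.]
1538 [0.462  0.1154 0.0214] 0.0848 [270. 232.] [172. 143.   0.]
((0.6606987118721008, -0.059981051832437515), (0.07205823063850403, 0.04659641906619072), 20.516700744628906)
0.76 [ 0.6504 -0.0688  0.078 ]
0.6 [ 0.7425 -0.1117  0.078 ]
```

View pics/w3.png

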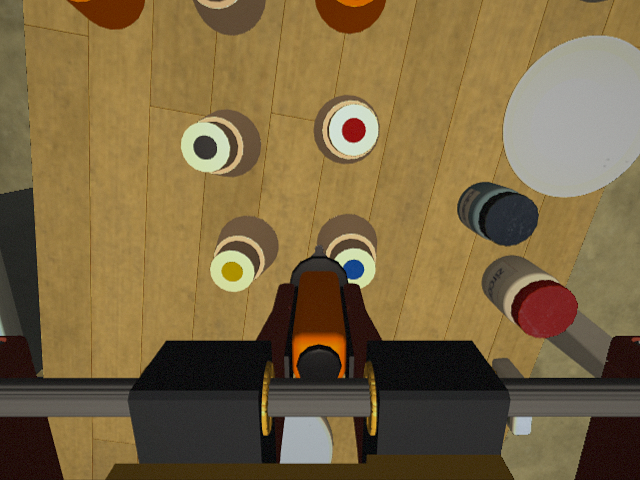

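Red (130,353), black (147,206), yellow (270,232) and blue (265,357) dots are clear, probe upright in the grip. Touch red.

```bash
python3 -m handwheel '[[[-1,0.9,0.33,0,0,0,0],[-1,0.9,0.33,0,0,0,0],[-1,0.86,0.32,1,0,0,0],[-1,0,0,0.8,0,0,0],[-1,0,0,0.3,0,0,0]]]' && python3 -m handwheel '[[[-1,0,0,0.25,0,0,0],[-1,0,0,0.25,0,0,0],[-1,0,0,0,0,0,0],[-1,0,0,0,0,0,0],[-1,0,0,0,0,0,0]]]'
```

```text
t: 10.88
eef_pos: [0.5716, 0.2414, 0.1981]
eef_rot: [-2.222, -2.219, 0.005]
ft_force: [-0.2, 0.0, -1.0]
opening: 0.0201
grasp_force: 20.0
t: 11.5
eef_pos: [0.5724, 0.2416, 0.1864]
eef_rot: [2.222, 2.219, 0.002]
ft_force: [0.5, -0.5, 0.1]
opening: 0.0194
grasp_force: 20.0
```

```bash
python3 -m handwheel '[[[-1,0,0,0.05,0,0,0],[-1,0,0,0,0,0,0],[-1,0,0,0,0,0,0],[-1,0,0,0,0,0,0],[-1,0,0,0,0,0,0]]]'
python3 - <<'E'
from h import *
f=[]
for i in range(4): im,d=viewer.capture("wrist"); s=monitor.read_state(); f.append(s["ft_force"][2])
print(f,s["eef_pos"])
E
python3 -m handwheel '[[[-1,0,0,-0.6,0,0,0],[-1,0,0,-1,0,0,0],[-1,0,0,0,0,0,0],[-1,-1,-0.9,0,0,0,0],[-1,-1,-0.9,0,0,0,0]]]' && python3 -m handwheel '[[[-1,-1,-0.9,0,0,0,0],[-1,-1,-0.9,0,0,0,0],[-1,-0.2,-0.08,0,0,0,0],[-1,0,0,0.5,0,0,0],[-1,0,0,0,0,0,0]]]'
```

```text
t: 12.12
eef_pos: [0.5721, 0.2418, 0.1841]
eef_rot: [2.222, 2.22, 0.0]
ft_force: [1.2, -0.1, 1.3]
opening: 0.02
grasp_force: 20.0
[np.float64(1.743190505039807), np.float64(1.6594180091559652), np.float64(1.3725601036142507), np.float64(1.8512889723092367)] [0.57205934 0.24182808 0.1840513 ]
t: 12.95
eef_pos: [0.5169, 0.1814, 0.2302]
eef_rot: [-2.221, -2.22, 0.004]
ft_force: [0.4, -0.1, 0.2]
opening: 0.0194
grasp_force: 20.0
t: 13.58
eef_pos: [0.4612, 0.1164, 0.2143]
eef_rot: [-2.22, -2.219, 0.005]
ft_force: [-0.4, 1.0, -0.9]
opening: 0.0202
grasp_force: 20.0
```

```bash
python3 -m handwheel '[[[-1,0,0,0.5,0,0,0],[-1,0,0,0.25,0,0,0],[-1,0,0,0.25,0,0,0],[-1,0,0,0,0,0,0],[-1,0,0,0,0,0,0]]]' && python3 -m handwheel '[[[-1,0,0,0,0,0,0],[-1,0,0,0,0,0,0],[-1,0,0,-0.6,0,0,0],[-1,0,0,-1,0,0,0],[-1,0,0,-0.5,0,0,0]]]' && python3 -m handwheel '[[[-1,1,0,-0.5,0,0,0],[-1,1,0,0,0,0,0],[-1,1,0,0,0,0,0],[-1,1,0,0,0,0,0],[-1,1,0,0,0,0,0]]]' && python3 -m handwheel '[[[-1,1,-0.1,0,0,0,0],[-1,1,-0.1,0,0,0,0],[-1,0,0,0,0,0,0],[-1,0,0,0,0,0,0],[-1,0,0,0,0,0,0]]]'
cat >> h.py <<'E'
def tops(c="wrist",lo=.079,hi=.09):
    p,im,d,P=cloud(c)
    m=((P[...,2]>lo)&(P[...,2]<hi)&(P[...,0]<.7)).astype(np.uint8)
    n,l,st,ce=cv2.connectedComponentsWithStats(m)
    for i in range(1,n):
        if st[i,4]<150: continue
        w=P[l==i]; (cx,cy),rr=cv2.minEnclosingCircle(w[:,:2].astype(np.float32)); r,q=ce[i][::-1].round().astype(int)
        print(st[i,4],np.round([cx,cy,rr],4),np.median(w[:,2]).round(4),ce[i][::-1].round(),im[r-1:r+2,q-1:q+2].mean((0,1)).round(), im[l==i].mean(0).round())
    return p,im,d,P
E
python3 - <<'E'
from h import *
tops(); plan(.457,.365,.23)
E
```

```text
t: 14.2
eef_pos: [0.4615, 0.116, 0.1875]
eef_rot: [2.222, 2.22, 0.001]
ft_force: [-1.1, 0.4, 1.0]
opening: 0.0203
grasp_force: 20.0
t: 14.82
eef_pos: [0.4621, 0.1159, 0.2529]
eef_rot: [2.221, 2.219, 0.004]
ft_force: [-0.0, -0.4, -0.6]
opening: 0.0201
grasp_force: 20.0
t: 15.45
eef_pos: [0.4617, 0.2669, 0.2653]
eef_rot: [2.222, 2.22, 0.0]
ft_force: [-0.9, 0.4, -0.9]
opening: 0.0199
grasp_force: 20.0
t: 16.08
eef_pos: [0.456, 0.325, 0.2653]
eef_rot: [2.224, 2.219, 0.0]
ft_force: [0.8, -0.0, -1.0]
opening: 0.0197
grasp_force: 20.0
1944 [0.467  0.4922 0.0209] 0.085 [ 19. 331.] [39. 95. 79.] [157. 134.  25.]
1900 [0.3446 0.3694 0.0214] 0.0849 [172. 190.] [39. 97. 82.] [174. 131.  19.]
1882 [0.5735 0.3658 0.0213] 0.085 [176. 452.] [40. 97. 82.] [173. 129.  19.]
1814 [0.4584 0.3647 0.0209] 0.0849 [178. 321.] [39. 98. 82.] [175. 196. 174.]
1418 [0.5719 0.2411 0.0213] 0.0848 [305. 437.] [148.  19.  15.] [190. 166. 121.]
371 [0.4618 0.1094 0.0194] 0.0847 [422. 324.] [199. 189. 101.] [203. 198. 124.]
tcp [0.456  0.325  0.2653] t 16.12 open 0.0204 | turn [ 0.   -0.   -0.01] | shift now [1.33 0.03 1.18] after turn [1.33 0.03 1.18]
```

```bash
python3 -m handwheel '[[[-1,0.7,0.04,0,0,0,0],[-1,0.63,0.04,1,0,0,0],[-1,0,0,1,0,0,0],[-1,0,0,0.3,0,0,0],[-1,0,0,0.2,0,0,0]]]' && python3 -m handwheel '[[[-1,0,0,0.2,0,0,0],[-1,0,0,0,0,0,0],[-1,0,0,0,0,0,0],[-1,0,0,0,0,0,0],[-1,0,0,0,0,0,0]]]' && python3 -m handwheel '[[[-1,0,0,-0.5,0,0,0],[-1,0,0,-1,0,0,0],[-1,-1,0.47,-1,0,0,0],[-1,-1,0.47,0,0,0,0],[-1,-1,0.47,0,0,0,0]]]' && python3 -m handwheel '[[[-1,-1,0.47,0,0,0,0],[-1,-1,0.47,0,0,0,0],[-1,-1,0.47,0,0,0,0],[-1,-1,0.47,0,0,0,0],[-1,-1,0.47,0,0,0,0]]]' && python3 -m handwheel '[[[-1,-0.24,0.12,0,0,0,0],[-1,0,0,0,0,0,0],[-1,0,0,1,0,0,0],[-1,0,0,0.5,0,0,0],[-1,0,0,0,0,0,0]]]'
```

```text
t: 16.75
eef_pos: [0.4583, 0.3662, 0.1903]
eef_rot: [-2.222, -2.22, -0.001]
ft_force: [-0.4, -0.1, 0.2]
opening: 0.0199
grasp_force: 20.0
t: 17.38
eef_pos: [0.4584, 0.366, 0.1846]
eef_rot: [2.222, 2.22, 0.002]
ft_force: [0.1, 1.5, 1.0]
opening: 0.0202
grasp_force: 20.0
t: 18.0
eef_pos: [0.5008, 0.2748, 0.2603]
eef_rot: [2.222, 2.22, 0.001]
ft_force: [-0.1, 0.3, -0.8]
opening: 0.0198
grasp_force: 20.0
t: 18.62
eef_pos: [0.571, 0.1245, 0.2597]
eef_rot: [2.223, 2.22, -0.001]
ft_force: [-0.8, 0.3, -1.1]
opening: 0.0203
grasp_force: 20.0
t: 19.25
eef_pos: [0.5734, 0.1192, 0.2125]
eef_rot: [-2.22, -2.22, 0.004]
ft_force: [0.4, -0.3, -0.8]
opening: 0.0198
grasp_force: 20.0
```

```bash
python3 -m handwheel '[[[-1,0,0,0.5,0,0,0],[-1,0,0,0.2,0,0,0],[-1,0,0,0.2,0,0,0],[-1,0,0,0.05,0,0,0],[-1,0,0,0,0,0,0]]]' && python3 -m handwheel '[[[-1,0,0,0,0,0,0],[-1,0,0,0,0,0,0],[-1,0,0,-0.6,0,0,0],[-1,0,0,-1,0,0,0],[-1,0,0,0,0,0,0]]]' && python3 -m handwheel '[[[-1,0.8,-0.93,0,0,0,0],[-1,0.8,-0.93,0,0,0,0],[-1,0.8,-0.93,0,0,0,0],[-1,0.8,-0.93,0,0,0,0],[-1,0.42,-0.5,0,0,0,0]]]' && python3 -m handwheel '[[[-1,0,0,0.5,0,0,0],[-1,0,0,0.5,0,0,0],[-1,0,0,0.3,0,0,0],[-1,0,0,0.2,0,0,0],[-1,0,0,0.05,0,0,0]]]' && python3 -m handwheel '[[[-1,0,0,0,0,0,0],[-1,0,0,0,0,0,0],[-1,0,0,0,0,0,0],[-1,0,0,0,0,0,0],[-1,0,0,0,0,0,0]]]'
```

```text
t: 19.88
eef_pos: [0.5743, 0.1185, 0.186]
eef_rot: [2.223, 2.22, 0.001]
ft_force: [-1.1, -0.0, 1.4]
opening: 0.0201
grasp_force: 20.0
t: 20.5
eef_pos: [0.5756, 0.1186, 0.2375]
eef_rot: [2.22, 2.217, 0.008]
ft_force: [0.4, -0.2, -0.9]
opening: 0.0198
grasp_force: 20.0
t: 21.12
eef_pos: [0.4467, 0.228, 0.2329]
eef_rot: [-2.221, -2.222, 0.001]
ft_force: [-0.7, -0.4, -1.2]
opening: 0.0199
grasp_force: 20.0
t: 21.75
eef_pos: [0.448, 0.2267, 0.1867]
eef_rot: [2.223, 2.219, -0.001]
ft_force: [-0.8, -1.0, 0.4]
opening: 0.02
grasp_force: 20.0
t: 22.38
eef_pos: [0.448, 0.2273, 0.1872]
eef_rot: [2.222, 2.22, 0.001]
ft_force: [1.0, -0.4, 0.9]
opening: 0.0198
grasp_force: 20.0
```

```bash
python3 -m handwheel '[[[-1,0,0,-0.5,0,0,0],[-1,0,0,-1,0,0,0],[-1,0,0,-1,0,0,0],[-1,-1,0.5,-1,0,0,0],[-1,-1,0.5,0,0,0,0]]]' && python3 -m handwheel '[[[-1,-1,0.5,0,0,0,0],[-1,-1,0.5,0,0,0,0],[-1,-1,0.5,0,0,0,0],[-1,-1,0.5,0,0,0,0],[-1,-1,0.5,0,0,0,0]]]' && python3 -m handwheel '[[[-1,-1,0.5,0,0,0,0],[-1,-1,0.5,0,0,0,0],[-1,-1,0.5,0,0,0,0],[-1,-1,0.5,0,0,0,0],[-1,-0.5,0.5,0,0,0,0]]]' && python3 -m handwheel '[[[-1,0,0,0,0,0,0],[-1,0,0,0,0,0,0],[-1,0,0,0,0,0,0],[-1,0,0,0,0,0,0],[-1,0,0,0,0,0,0]]]'
cat >> h.py <<'E'
def block():
    p,im,d,P=cloud("wrist")
    m=((P[...,2]>.072)&(P[...,2]<.084)&(P[...,1]<.03)&(P[...,0]>.5)&(im.min(-1)>90)).astype(np.uint8)
    n,l,st,ce=cv2.connectedComponentsWithStats(m); i=1+np.argmax(st[1:,4]); w=P[l==i]
    print(st[i],cv2.minAreaRect(w[:,:2].astype(np.float32)),np.median(w[:,2]))
    return im
E
python3 - <<'E'
from h import *
save("w4",block()); plan(.6553,-.0632,.22)
E
```

```text
t: 23.0
eef_pos: [0.4785, 0.1671, 0.2963]
eef_rot: [2.219, 2.22, 0.008]
ft_force: [0.3, -0.7, -2.3]
opening: 0.0199
grasp_force: 20.0
t: 23.62
eef_pos: [0.553, 0.0163, 0.2929]
eef_rot: [2.222, 2.221, 0.001]
ft_force: [0.3, -0.4, -1.0]
opening: 0.0201
grasp_force: 20.0
t: 24.25
eef_pos: [0.6278, -0.1195, 0.2926]
eef_rot: [-2.224, -2.219, -0.0]
ft_force: [-0.2, 0.3, -0.9]
opening: 0.0198
grasp_force: 20.0
t: 24.88
eef_pos: [0.6273, -0.1175, 0.2923]
eef_rot: [2.222, 2.221, 0.0]
ft_force: [0.1, -0.2, -1.5]
opening: 0.0197
grasp_force: 20.0
[ 312  125   83   66 2966] ((0.6620202660560608, -0.06076367571949959), (0.07002624124288559, 0.04415016621351242), 20.569847106933594) 0.07887925212598651
tcp [ 0.6273 -0.1177  0.2922] t 24.93 open 0.0201 | turn [ 0.  0. -0.] | shift now [1.82 0.93 2.41] after turn [1.82 0.93 2.41]
```

View pics/w4.png

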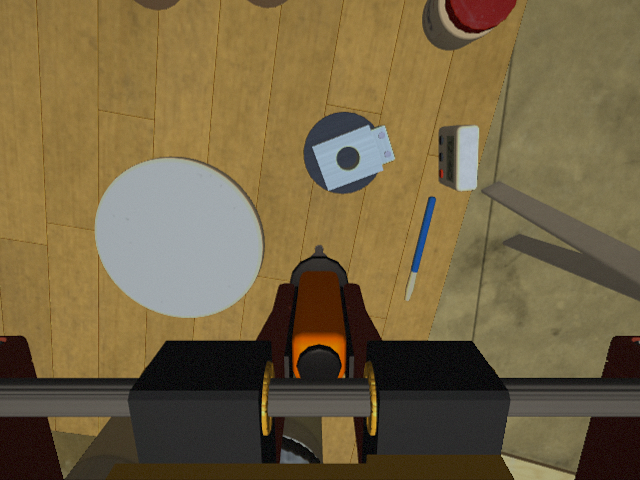

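The rest stands where it was; its empty hole is at (157,348). Align above and lower.

```bash
python3 -m handwheel '[[[-1,0.9,0.48,0,0,0,0],[-1,0.91,0.48,0,0,0,0],[-1,0,0,1,0,0,0],[-1,0,0,1,0,0,0],[-1,0,0,0.8,0,0,0]]]' && python3 -m handwheel '[[[-1,0,0,0,0,0,0],[-1,0,0,0,0,0,0],[-1,0,0,0,0,0,0],[-1,0,0,0,0,0,0],[-1,0,0,0,0,0,0]]]'
```

```text
t: 25.55
eef_pos: [0.656, -0.0634, 0.2064]
eef_rot: [-2.222, -2.22, 0.001]
ft_force: [0.3, -1.2, -1.8]
opening: 0.0201
grasp_force: 20.0
t: 26.18
eef_pos: [0.6565, -0.0637, 0.2086]
eef_rot: [2.222, 2.22, 0.001]
ft_force: [0.3, 0.1, -1.7]
opening: 0.0198
grasp_force: 20.0
```

```bash
python3 -m handwheel '[[[-1,0,0,0.7,0,0,0],[-1,0,0,0.7,0,0,0],[-1,0,0,0.5,0,0,0],[-1,0,0,0.4,0,0,0],[-1,0,0,0.3,0,0,0]]]' && python3 -m handwheel '[[[-1,0,0,0.2,0,0,0],[-1,0,0,0,0,0,0],[-1,0,0,0,0,0,0],[-1,0,0,0,0,0,0],[-1,0,0,0,0,0,0]]]'
```

```text
t: 26.8
eef_pos: [0.6563, -0.0637, 0.1292]
eef_rot: [-2.222, -2.22, 0.0]
ft_force: [0.2, -0.2, -0.6]
opening: 0.02
grasp_force: 20.0
t: 27.42
eef_pos: [0.6565, -0.0637, 0.1244]
eef_rot: [2.222, 2.22, 0.001]
ft_force: [-0.8, -0.6, -0.9]
opening: 0.0197
grasp_force: 20.0
```

```bash
python3 -m handwheel '[[[-1,0,0,0.05,0,0,0],[-1,0,0,0,0,0,0],[1,0,0,0,0,0,0],[1,0,0,0,0,0,0],[1,0,0,0,0,0,0]]]' && python3 -m handwheel '[[[1,0,0,0,0,0,0],[1,0,0,0,0,0,0],[1,0,0,-1,0,0,0],[1,0,0,-1,0,0,0],[1,0,0,-1,0,0,0]]]' && python3 -m handwheel '[[[1,-0.8,0,-1,0,0,0],[1,-1,0,-0.5,0,0,0],[1,0,0,0,0,0,0],[1,0,0,0,0,0,0],[1,0,0,0,0,0,0]]]'
python3 - <<'E'
from h import *
p,im,d,P=cloud("wrist"); plan(.572,.241,.2)
m=(P[...,2]>.143)&(P[...,2]<.16)&(np.hypot(P[...,0]-.655,P[...,1]+.063)<.04)
w=P[m]; print(len(w),cv2.minAreaRect(w[:,:2].astype(np.float32)),np.median(w[:,2]))
E
```

```text
t: 28.05
eef_pos: [0.6564, -0.0637, 0.1227]
eef_rot: [2.222, 2.22, 0.0]
ft_force: [0.2, -0.1, -0.6]
opening: 0.0459
grasp_force: 0.0
t: 28.68
eef_pos: [0.6563, -0.0637, 0.2135]
eef_rot: [-2.223, -2.22, 0.0]
ft_force: [0.0, -0.0, -1.2]
opening: 0.0874
grasp_force: 0.0
t: 29.3
eef_pos: [0.6561, -0.1167, 0.2563]
eef_rot: [-2.22, -2.22, 0.001]
ft_force: [0.4, 0.6, -0.6]
opening: 0.0878
grasp_force: 0.0
tcp [ 0.6561 -0.1167  0.2565] t 29.35 open 0.0879 | turn [-0.01 -0.    0.  ] | shift now [11.92 -2.8   1.89] after turn [11.92 -2.8   1.88]
861 ((0.6570114493370056, -0.0630420669913292), (0.020015638321638107, 0.019429685547947884), 89.21942901611328) 0.1544816720093392
```

Probe is home and upright. Now the first cup, yellow.

```bash
python3 -m handwheel '[[[1,0.97,-0.81,0,0,0,0],[1,0.97,-0.81,0,0,0,0],[1,0.97,-0.81,0,0,0,0],[1,0.97,-0.81,0,0,0,0],[1,0.97,-0.81,0,0,0,0]]]' && python3 -m handwheel '[[[1,0.97,-0.81,0,0,0,0],[1,0.97,-0.81,0,0,0,0],[1,0.97,-0.81,1,0,0,0],[1,0,0,1,0,0,0],[1,0,0,0,0,0,0]]]'
python3 - <<'E'
from h import *
tops(); plan(.462,.1157,.075)
E
```

```text
t: 29.98
eef_pos: [0.5337, 0.0295, 0.2571]
eef_rot: [-2.221, -2.221, 0.0]
ft_force: [-0.3, 0.5, 0.2]
opening: 0.0877
grasp_force: 0.0
t: 30.6
eef_pos: [0.4605, 0.1158, 0.1949]
eef_rot: [-2.219, -2.22, 0.006]
ft_force: [0.1, -0.7, 0.1]
opening: 0.088
grasp_force: 0.0
4124 [0.5721 0.2409 0.0215] 0.085 [ 53. 498.] [123.  16.  14.] [160. 144. 107.]
3689 [0.4474 0.2272 0.021 ] 0.085 [ 77. 298.] [73. 68. 63.] [158. 167. 151.]
2694 [0.5749 0.1173 0.0213] 0.0849 [243. 477.] [ 17.  62. 122.] [142. 156. 129.]
2564 [0.4621 0.1155 0.0211] 0.0848 [245. 321.] [154. 129.   0.] [177. 181. 118.]
tcp [0.4614 0.1156 0.1968] t 30.65 open 0.0879 | turn [-0.01  0.   -0.  ] | shift now [0.   0.03 4.06] after turn [0.   0.02 4.06]
```

```bash
python3 -m handwheel '[[[1,0,0.02,1,0,0,0],[1,0,0,1,0,0,0],[1,0,0,1,0,0,0],[1,0,0,0.6,0,0,0],[1,0,0,0.46,0,0,0]]]' 25 && python3 -m handwheel '[[[-1,0,0,0,0,0,0],[-1,0,0,0,0,0,0],[-1,0,0,0,0,0,0],[-1,0,0,0,0,0,0],[-1,0,0,0,0,0,0]]]' 25 && python3 -m handwheel '[[[-1,0,0,0,0,0,0],[-1,0,0,0,0,0,0],[-1,0,0,-0.3,0,0,0],[-1,0,0,-1,0,0,0],[-1,0,0,-1,0,0,0]]]' 25
```

```text
t: 31.28
eef_pos: [0.4633, 0.1152, 0.076]
eef_rot: [2.223, 2.219, 0.001]
ft_force: [-0.1, 0.5, -0.7]
opening: 0.0881
grasp_force: 0.0
t: 31.9
eef_pos: [0.4627, 0.1153, 0.076]
eef_rot: [-2.223, -2.22, -0.0]
ft_force: [-0.1, 0.1, 2.3]
opening: 0.0417
grasp_force: 25.1
t: 32.52
eef_pos: [0.4624, 0.1152, 0.1453]
eef_rot: [-2.222, -2.22, 0.001]
ft_force: [0.2, -0.4, -2.2]
opening: 0.0421
grasp_force: 25.0
```

```bash
python3 -m handwheel '[[[-1,-1,0,0,0,0,0],[-1,-1,0,0,0,0,0],[-1,-1,0,0,0,0,0],[-1,-1,0,0,0,0,0],[-1,-1,0,0,0,0,0]]]' && python3 -m handwheel '[[[-1,-1,0,0,0,0,0],[-1,-1,0,0,0,0,0],[-1,-1,0,0,0,0,0],[-1,-1,0,0,0,0,0],[-1,-0.4,0,0,0,0,0]]]' && python3 -m handwheel '[[[-1,0,0,0.7,0,0,0],[-1,0,0,0.6,0,0,0],[-1,0,0,0.2,0,0,0],[-1,0,0,0,0,0,0],[-1,0,0,0,0,0,0]]]'
```

```text
t: 33.15
eef_pos: [0.4624, -0.0357, 0.1449]
eef_rot: [2.222, 2.22, -0.0]
ft_force: [0.6, 0.9, -1.4]
opening: 0.042
grasp_force: 25.0
t: 33.78
eef_pos: [0.4622, -0.1679, 0.1447]
eef_rot: [-2.224, -2.218, 0.0]
ft_force: [0.0, -0.1, -1.9]
opening: 0.0418
grasp_force: 25.0
t: 34.4
eef_pos: [0.4628, -0.1666, 0.1006]
eef_rot: [2.221, 2.22, 0.001]
ft_force: [-0.2, 0.2, -1.6]
opening: 0.0418
grasp_force: 25.0
```

```bash
python3 -m handwheel '[[[-1,0,0,0.15,0,0,0],[-1,0,0,0,0,0,0],[1,0,0,0,0,0,0],[1,0,0,0,0,0,0],[1,0,0,0,0,0,0]]]' && python3 -m handwheel '[[[1,0,0,0,0,0,0],[1,0,0,0,0,0,0],[1,0,0,-1,0,0,0],[1,0,0,-1,0,0,0],[1,0,0,-1,0,0,0]]]'
python3 - <<'E'
from h import *
tops(lo=.098,hi=.112)
E
python3 -m handwheel '[[[1,0.95,0.374,-0.3,0,0,0],[1,0.95,0.374,0,0,0,0],[1,0.95,0.374,0,0,0,0],[1,0.95,0.374,0,0,0,0],[1,0.95,0.374,0,0,0,0]]]' && python3 -m handwheel '[[[1,0.95,0.374,0,0,0,0],[1,0.95,0.374,0,0,0,0],[1,0.95,0.374,0,0,0,0],[1,0.95,0.374,0,0,0,0],[1,0.91,0.374,0,0,0,0]]]' && python3 -m handwheel '[[[1,0,0,0,0,0,0],[1,0,0,0,0,0,0],[1,0,0,0,0,0,0],[1,0,0,0,0,0,0],[1,0,0,0,0,0,0]]]';  python3 -c "
from h import *
plan(.575,.1173,.075)"
```

```text
t: 35.02
eef_pos: [0.4624, -0.1667, 0.0953]
eef_rot: [-2.223, -2.22, 0.0]
ft_force: [0.6, -0.2, 1.5]
opening: 0.0682
grasp_force: 0.0
t: 35.65
eef_pos: [0.4623, -0.1666, 0.1861]
eef_rot: [-2.222, -2.22, 0.0]
ft_force: [-0.0, 0.1, 1.0]
opening: 0.0881
grasp_force: 0.0
3180 [ 0.4631 -0.1668  0.0212] 0.1045 [258. 319.] [144. 120.   0.] [166. 169. 109.]
1075 [ 0.5436 -0.3205  0.0315] 0.1049 [441. 425.] [59. 53. 35.] [58. 53. 35.]
t: 36.33
eef_pos: [0.5189, -0.0233, 0.1938]
eef_rot: [-2.222, -2.22, 0.0]
ft_force: [0.2, 0.0, -0.1]
opening: 0.0877
grasp_force: 0.0
t: 36.95
eef_pos: [0.5752, 0.118, 0.1936]
eef_rot: [-2.222, -2.22, 0.001]
ft_force: [0.1, 0.1, -0.3]
opening: 0.0878
grasp_force: 0.0
t: 37.58
eef_pos: [0.5749, 0.1165, 0.1944]
eef_rot: [2.223, 2.219, 0.0]
ft_force: [0.1, -0.4, 0.0]
opening: 0.088
grasp_force: 0.0
tcp [0.5749 0.1165 0.1944] t 37.58 open 0.088 | turn [ 0.    0.   -0.01] | shift now [0.03 0.   3.98] after turn [0.03 0.   3.98]
```

```bash
python3 -m handwheel '[[[1,0.03,0,1,0,0,0],[1,0,0,1,0,0,0],[1,0,0,1,0,0,0],[1,0,0,0.6,0,0,0],[1,0,0,0.38,0,0,0]]]' 25 && python3 -m handwheel '[[[-1,0,0,0,0,0,0],[-1,0,0,0,0,0,0],[-1,0,0,0,0,0,0],[-1,0,0,0,0,0,0],[-1,0,0,0,0,0,0]]]' 25 && python3 -m handwheel '[[[-1,0,0,0,0,0,0],[-1,0,0,-0.3,0,0,0],[-1,0,0,-1,0,0,0],[-1,0,0,-1,0,0,0],[-1,0,0,-1,0,0,0]]]' 25 && python3 -m handwheel '[[[-1,0,0,-1,0,0,0],[-1,-0.95,-0.37,-0.5,0,0,0],[-1,-0.95,-0.37,0,0,0,0],[-1,-0.95,-0.37,0,0,0,0],[-1,-0.95,-0.37,0,0,0,0]]]' && python3 -m handwheel '[[[-1,-0.95,-0.37,0,0,0,0],[-1,-0.95,-0.37,0,0,0,0],[-1,-0.95,-0.37,0,0,0,0],[-1,-0.95,-0.37,0,0,0,0],[-1,-0.95,-0.37,0,0,0,0]]]' && python3 -m handwheel '[[[-1,-0.92,-0.37,0,0,0,0],[-1,0,0,0,0,0,0],[-1,0,0,0,0,0,0],[-1,0,0,0,0,0,0],[-1,0,0,0,0,0,0]]]'; python3 -c "
from h import *
plan(.463,-.1668,.1275)"
```

```text
t: 38.2
eef_pos: [0.5748, 0.1178, 0.0741]
eef_rot: [-2.222, -2.22, 0.001]
ft_force: [-0.1, -0.6, 0.2]
opening: 0.0881
grasp_force: 0.0
t: 38.83
eef_pos: [0.575, 0.1179, 0.0752]
eef_rot: [2.222, 2.22, 0.001]
ft_force: [0.0, 0.1, 2.9]
opening: 0.042
grasp_force: 25.8
t: 39.45
eef_pos: [0.5747, 0.1178, 0.1749]
eef_rot: [-2.222, -2.22, 0.0]
ft_force: [0.2, 0.7, -1.6]
opening: 0.0421
grasp_force: 25.9
t: 40.08
eef_pos: [0.5299, 0.0031, 0.219]
eef_rot: [2.222, 2.22, -0.0]
ft_force: [-0.2, -0.2, -1.8]
opening: 0.0422
grasp_force: 25.9
t: 40.7
eef_pos: [0.4742, -0.1394, 0.2191]
eef_rot: [2.223, 2.22, 0.0]
ft_force: [0.6, -0.2, -1.5]
opening: 0.0418
grasp_force: 25.9
t: 41.32
eef_pos: [0.4639, -0.1654, 0.2188]
eef_rot: [-2.221, -2.222, -0.0]
ft_force: [0.5, -1.0, -1.1]
opening: 0.0416
grasp_force: 25.9
tcp [ 0.4639 -0.1654  0.2188] t 41.33 open 0.0416 | turn [ 0. -0.  0.] | shift now [-0.05 -0.03  3.04] after turn [-0.05 -0.03  3.04]
```

```bash
python3 -m handwheel '[[[-1,-0.03,-0.03,0.8,0,0,0],[-1,0,0,0.6,0,0,0],[-1,0,0,0.5,0,0,0],[-1,0,0,0.5,0,0,0],[-1,0,0,0.4,0,0,0]]]' && python3 -m handwheel '[[[-1,0,0,0.2,0,0,0],[-1,0,0,0,0,0,0],[-1,0,0,0,0,0,0],[-1,0,0,0,0,0,0],[-1,0,0,0,0,0,0]]]'
```

```text
t: 41.95
eef_pos: [0.4626, -0.1669, 0.1338]
eef_rot: [-2.222, -2.22, 0.0]
ft_force: [0.1, -0.5, -1.9]
opening: 0.0421
grasp_force: 25.9
t: 42.58
eef_pos: [0.4629, -0.1671, 0.1292]
eef_rot: [2.222, 2.22, 0.0]
ft_force: [0.3, 0.5, -2.8]
opening: 0.0421
grasp_force: 25.9
```

```bash
python3 -m handwheel '[[[-1,0,0,0.05,0,0,0],[-1,0,0,0,0,0,0],[1,0,0,0,0,0,0],[1,0,0,0,0,0,0],[1,0,0,0,0,0,0]]]' && python3 -m handwheel '[[[1,0,0,0,0,0,0],[1,0,0,0,0,0,0],[1,0,0,-1,0,0,0],[1,0,0,-1,0,0,0],[1,0,0,-1,0,0,0]]]'
python3 - <<'E'
from h import *
tops(lo=.128,hi=.16)
E
python3 -m handwheel '[[[1,1,0,0,0,0,0],[1,1,0,0,0,0,0],[1,1,0,0,0,0,0],[1,1,0,0,0,0,0],[1,1,0,0,0,0,0]]]' && python3 -m handwheel '[[[1,1,-0.1,0,0,0,0],[1,1,-0.1,0,0,0,0],[1,1,-0.1,0,0,0,0],[1,1,-0.1,0,0,0,0],[1,1,-0.12,0,0,0,0]]]' && python3 -m handwheel '[[[1,1,0,0,0,0,0],[1,1,0,0,0,0,0],[1,1,0,0,0,0,0],[1,0.13,0,0.8,0,0,0],[1,0,0,0,0,0,0]]]';  python3 -c "
from h import *
tops();plan(.4474,.2272,.075)"
```

```text
t: 43.2
eef_pos: [0.4628, -0.167, 0.1276]
eef_rot: [2.222, 2.22, 0.0]
ft_force: [-0.2, 0.7, -1.0]
opening: 0.0684
grasp_force: 0.0
t: 43.82
eef_pos: [0.4626, -0.167, 0.2182]
eef_rot: [-2.222, -2.22, 0.0]
ft_force: [-0.1, -0.1, 0.0]
opening: 0.0878
grasp_force: 0.0
289 [ 0.6494 -0.064   0.0095] 0.1311 [ 90. 635.] [4. 6. 6.] [22. 10.  4.]
3211 [ 0.4632 -0.1675  0.0213] 0.1364 [258. 319.] [ 18.  60. 120.] [141. 158. 136.]
2314 [ 0.5426 -0.3215  0.0335] 0.1428 [444. 431.] [51. 47. 35.] [55. 50. 35.]
t: 44.5
eef_pos: [0.4627, -0.016, 0.2168]
eef_rot: [-2.222, -2.22, 0.0]
ft_force: [-0.2, 0.5, -0.8]
opening: 0.088
grasp_force: 0.0
t: 45.12
eef_pos: [0.4472, 0.134, 0.2167]
eef_rot: [-2.222, -2.22, 0.0]
ft_force: [-0.5, -0.4, 0.7]
opening: 0.0876
grasp_force: 0.0
t: 45.75
eef_pos: [0.4465, 0.2269, 0.1908]
eef_rot: [-2.22, -2.22, 0.007]
ft_force: [1.4, -0.2, 1.0]
opening: 0.0879
grasp_force: 0.0
3647 [0.3444 0.3694 0.0214] 0.0849 [ 26. 150.] [33. 82. 69.] [136. 102.  19.]
3975 [0.4584 0.3646 0.0212] 0.085 [ 32. 338.] [34. 84. 70.] [144. 166. 144.]
4096 [0.5733 0.3655 0.0216] 0.085 [ 30. 528.] [33. 81. 68.] [138.  99.  17.]
2914 [0.5721 0.2415 0.0215] 0.0849 [227. 497.] [129.  13.  11.] [167. 148. 107.]
2651 [0.4471 0.2275 0.0212] 0.0848 [245. 320.] [49. 45. 43.] [156. 165. 129.]
tcp [0.447  0.2267 0.1923] t 45.8 open 0.088 | turn [-0.01  0.01 -0.  ] | shift now [0.02 0.02 3.91] after turn [0.02 0.01 3.91]
```

```bash
python3 -m handwheel '[[[1,0.02,0.01,1,0,0,0],[1,0,0,1,0,0,0],[1,0,0,1,0,0,0],[1,0,0,0.5,0,0,0],[1,0,0,0.4,0,0,0]]]' 25 && python3 -m handwheel '[[[-1,0,0,0,0,0,0],[-1,0,0,0,0,0,0],[-1,0,0,0,0,0,0],[-1,0,0,0,0,0,0],[-1,0,0,0,0,0,0]]]' 25 && python3 -m handwheel '[[[-1,0,0,0,0,0,0],[-1,0,0,-0.3,0,0,0],[-1,0,0,-1,0,0,0],[-1,0,0,-1,0,0,0],[-1,0,0,-1,0,0,0]]]' 25 && python3 -m handwheel '[[[-1,0,0,-1,0,0,0],[-1,-1,0,-1,0,0,0],[-1,-1,0,-0.7,0,0,0],[-1,-1,0,0,0,0,0],[-1,-1,0,0,0,0,0]]]' && python3 -m handwheel '[[[-1,-1,0.1,0,0,0,0],[-1,-1,0.1,0,0,0,0],[-1,-1,0.1,0,0,0,0],[-1,-1,0.1,0,0,0,0],[-1,-1,0.13,0,0,0,0]]]' && python3 -m handwheel '[[[-1,-1,0,0,0,0,0],[-1,-1,0,0,0,0,0],[-1,-1,0,0,0,0,0],[-1,-1,0,0,0,0,0],[-1,-0.16,0,0,0,0,0]]]' && python3 -m handwheel '[[[-1,0,0,0,0,0,0],[-1,0,0,0,0,0,0],[-1,0,0,0,0,0,0],[-1,0,0,0,0,0,0],[-1,0,0,0,0,0,0]]]'; python3 -c "
from h import *
plan(.463,-.1672,.1595)"
```

```text
t: 46.42
eef_pos: [0.4483, 0.2274, 0.0767]
eef_rot: [2.223, 2.219, 0.002]
ft_force: [-0.3, 0.1, 0.2]
opening: 0.0879
grasp_force: 0.0
t: 47.05
eef_pos: [0.4478, 0.2276, 0.0766]
eef_rot: [-2.222, -2.22, 0.0]
ft_force: [-0.6, -0.2, 2.0]
opening: 0.0418
grasp_force: 25.1
t: 47.68
eef_pos: [0.4477, 0.2274, 0.1764]
eef_rot: [2.223, 2.22, -0.0]
ft_force: [0.3, 0.0, -1.9]
opening: 0.0421
grasp_force: 25.0
t: 48.3
eef_pos: [0.4477, 0.1066, 0.257]
eef_rot: [2.222, 2.22, 0.001]
ft_force: [0.0, 0.3, -2.2]
opening: 0.0419
grasp_force: 25.0
t: 48.92
eef_pos: [0.4634, -0.0436, 0.2566]
eef_rot: [2.222, 2.22, 0.0]
ft_force: [0.9, 0.4, -1.8]
opening: 0.042
grasp_force: 25.0
t: 49.55
eef_pos: [0.463, -0.1687, 0.2561]
eef_rot: [-2.225, -2.217, 0.001]
ft_force: [-1.2, 0.0, -1.2]
opening: 0.042
grasp_force: 25.0
t: 50.18
eef_pos: [0.4634, -0.167, 0.2564]
eef_rot: [2.222, 2.221, 0.0]
ft_force: [-0.8, -0.0, -0.3]
opening: 0.0421
grasp_force: 25.0
tcp [ 0.4634 -0.167   0.2564] t 50.17 open 0.0421 | turn [ 0.  0. -0.] | shift now [-0.01 -0.01  3.23] after turn [-0.01 -0.01  3.23]
```

```bash
python3 -m handwheel '[[[-1,0,0,0.8,0,0,0],[-1,0,0,0.6,0,0,0],[-1,0,0,0.5,0,0,0],[-1,0,0,0.5,0,0,0],[-1,0,0,0.4,0,0,0]]]' && python3 -m handwheel '[[[-1,0,0,0.3,0,0,0],[-1,0,0,0.07,0,0,0],[-1,0,0,0,0,0,0],[-1,0,0,0,0,0,0],[1,0,0,0,0,0,0]]]' && python3 -m handwheel '[[[1,0,0,0,0,0,0],[1,0,0,0,0,0,0],[1,0,0,0,0,0,0],[1,0,0,0,0,0,0],[1,0,0,-1,0,0,0]]]' && python3 -m handwheel '[[[1,0,0,-1,0,0,0],[1,0,0,-1,0,0,0],[1,0,0,0,0,0,0],[1,0,0,0,0,0,0],[1,0,0,0,0,0,0]]]'
python3 - <<'E'
from h import *
tops(lo=.160,hi=.18);plan(.572,.2413,.075)
E
```

```text
t: 50.8
eef_pos: [0.4632, -0.1673, 0.1714]
eef_rot: [-2.222, -2.22, 0.0]
ft_force: [-0.5, 0.5, -2.7]
opening: 0.0421
grasp_force: 25.0
t: 51.42
eef_pos: [0.4636, -0.1675, 0.1621]
eef_rot: [2.222, 2.219, 0.001]
ft_force: [-0.5, -0.4, -0.3]
opening: 0.0491
grasp_force: 0.0
t: 52.05
eef_pos: [0.4622, -0.1668, 0.1889]
eef_rot: [-2.219, -2.217, 0.003]
ft_force: [0.5, 0.8, 0.7]
opening: 0.0877
grasp_force: 0.0
t: 52.68
eef_pos: [0.4629, -0.1671, 0.2493]
eef_rot: [-2.221, -2.218, 0.002]
ft_force: [0.5, 0.5, -0.4]
opening: 0.0878
grasp_force: 0.0
3224 [ 0.464  -0.1675  0.0212] 0.1684 [258. 320.] [42. 40. 38.] [149. 158. 121.]
1091 [ 0.5405 -0.316   0.0328] 0.1719 [438. 424.] [20. 18. 15.] [36. 33. 27.]
tcp [ 0.4629 -0.1671  0.2495] t 52.73 open 0.088 | turn [-0.02 -0.01 -0.01] | shift now [13.61  3.64  5.82] after turn [13.61  3.64  5.82]
```

```bash
python3 -m handwheel '[[[1,0.972,0.26,0,0,0,0],[1,0.972,0.26,0,0,0,0],[1,0.972,0.26,0,0,0,0],[1,0.972,0.26,0,0,0,0],[1,0.972,0.26,0,0,0,0]]]' && python3 -m handwheel '[[[1,0.972,0.26,0,0,0,0],[1,0.972,0.26,0,0,0,0],[1,0.972,0.26,0,0,0,0],[1,0.972,0.26,0,0,0,0],[1,0.972,0.26,0,0,0,0]]]' && python3 -m handwheel '[[[1,0.972,0.26,0,0,0,0],[1,0.972,0.26,0,0,0,0],[1,0.972,0.26,0,0,0,0],[1,0.972,0.26,1,0,0,0],[1,0,0,1,0,0,0]]]' && python3 -m handwheel '[[[1,0,0,0,0,0,0],[1,0,0,0,0,0,0],[1,0,0,0,0,0,0],[1,0,0,0,0,0,0],[1,0,0,0,0,0,0]]]';  python3 -c "
from h import *
tops();plan(.572,.2413,.076)"
```

```text
t: 53.35
eef_pos: [0.5024, -0.0205, 0.2502]
eef_rot: [-2.222, -2.22, 0.001]
ft_force: [-0.3, 0.7, 0.2]
opening: 0.0874
grasp_force: 0.0
t: 53.98
eef_pos: [0.5416, 0.1252, 0.2501]
eef_rot: [-2.222, -2.22, 0.002]
ft_force: [0.6, 0.2, 0.1]
opening: 0.0879
grasp_force: 0.0
t: 54.6
eef_pos: [0.5727, 0.2428, 0.189]
eef_rot: [-2.219, -2.222, 0.001]
ft_force: [-0.0, -0.0, -0.4]
opening: 0.0879
grasp_force: 0.0
t: 55.22
eef_pos: [0.5731, 0.2407, 0.192]
eef_rot: [2.222, 2.22, 0.002]
ft_force: [0.3, 0.3, -0.4]
opening: 0.0883
grasp_force: 0.0
4005 [0.5735 0.3658 0.0211] 0.085 [ 53. 318.] [35. 86. 73.] [155. 131.  22.]
4176 [0.4587 0.3645 0.0215] 0.0849 [ 56. 132.] [33. 84. 70.] [145. 164. 122.]
2626 [0.5722 0.2411 0.0212] 0.0849 [246. 316.] [133.  17.  15.] [177. 162. 125.]
tcp [0.5731 0.2407 0.1918] t 55.27 open 0.0884 | turn [ 0.   -0.   -0.01] | shift now [ 0.02 -0.04  3.86] after turn [ 0.02 -0.04  3.86]
```

```bash
python3 -m handwheel '[[[1,0.02,-0.03,1,0,0,0],[1,0,0,1,0,0,0],[1,0,0,1,0,0,0],[1,0,0,0.5,0,0,0],[1,0,0,0.36,0,0,0]]]' 25 && python3 -m handwheel '[[[-1,0,0,0,0,0,0],[-1,0,0,0,0,0,0],[-1,0,0,0,0,0,0],[-1,0,0,0,0,0,0],[-1,0,0,0,0,0,0]]]' 25 && python3 -m handwheel '[[[-1,0,0,0,0,0,0],[-1,0,0,-0.3,0,0,0],[-1,0,0,-1,0,0,0],[-1,0,0,-1,0,0,0],[-1,0,0,-1,0,0,0]]]' 25 && python3 -m handwheel '[[[-1,0,0,-1,0,0,0],[-1,-0.973,-0.257,-1,0,0,0],[-1,-0.973,-0.257,-1,0,0,0],[-1,-0.973,-0.257,-0.7,0,0,0],[-1,-0.973,-0.257,0,0,0,0]]]' && python3 -m handwheel '[[[-1,-0.973,-0.257,0,0,0,0],[-1,-0.973,-0.257,0,0,0,0],[-1,-0.973,-0.257,0,0,0,0],[-1,-0.973,-0.257,0,0,0,0],[-1,-0.973,-0.257,0,0,0,0]]]' && python3 -m handwheel '[[[-1,-0.973,-0.257,0,0,0,0],[-1,-0.973,-0.257,0,0,0,0],[-1,-0.973,-0.257,0,0,0,0],[-1,-0.973,-0.257,0,0,0,0],[-1,-0.973,-0.257,0,0,0,0]]]' && python3 -m handwheel '[[[-1,0,0,0,0,0,0],[-1,0,0,0,0,0,0],[-1,0,0,0,0,0,0],[-1,0,0,0,0,0,0],[-1,0,0,0,0,0,0]]]'; python3 -c "
from h import *
plan(.4635,-.1675,.1925)"
```

```text
t: 55.9
eef_pos: [0.5721, 0.2414, 0.0752]
eef_rot: [2.223, 2.22, 0.0]
ft_force: [-0.4, -0.5, 0.7]
opening: 0.0882
grasp_force: 0.0
t: 56.52
eef_pos: [0.5721, 0.2415, 0.0758]
eef_rot: [2.223, 2.22, 0.0]
ft_force: [0.1, -0.0, 1.5]
opening: 0.0421
grasp_force: 25.0
t: 57.15
eef_pos: [0.5719, 0.2414, 0.1754]
eef_rot: [-2.222, -2.22, 0.001]
ft_force: [0.2, -0.2, -1.6]
opening: 0.0424
grasp_force: 25.0
t: 57.78
eef_pos: [0.5412, 0.1239, 0.2883]
eef_rot: [2.221, 2.219, 0.005]
ft_force: [0.2, 0.4, -1.8]
opening: 0.0421
grasp_force: 25.0
t: 58.4
eef_pos: [0.5019, -0.0221, 0.2856]
eef_rot: [2.222, 2.22, -0.0]
ft_force: [0.2, -0.2, -1.9]
opening: 0.0421
grasp_force: 25.0
t: 59.02
eef_pos: [0.4632, -0.168, 0.2857]
eef_rot: [2.222, 2.22, 0.0]
ft_force: [0.1, -0.4, -1.9]
opening: 0.042
grasp_force: 25.0
t: 59.65
eef_pos: [0.4638, -0.1667, 0.2855]
eef_rot: [2.222, 2.221, 0.0]
ft_force: [0.2, -0.3, -2.6]
opening: 0.0421
grasp_force: 25.0
tcp [ 0.4638 -0.1667  0.2855] t 59.65 open 0.0421 | turn [ 0. -0. -0.] | shift now [-0.03 -0.01  3.1 ] after turn [-0.03 -0.01  3.1 ]
```

```bash
python3 -m handwheel '[[[-1,-0.02,0,0.8,0,0,0],[-1,0,0,0.6,0,0,0],[-1,0,0,0.5,0,0,0],[-1,0,0,0.5,0,0,0],[-1,0,0,0.4,0,0,0]]]' && python3 -m handwheel '[[[-1,0,0,0.25,0,0,0],[-1,0,0,0.05,0,0,0],[-1,0,0,0,0,0,0],[-1,0,0,0,0,0,0],[1,0,0,0,0,0,0]]]' && python3 -m handwheel '[[[1,0,0,0,0,0,0],[1,0,0,0,0,0,0],[1,0,0,0,0,0,0],[1,0,0,0,0,0,0],[1,0,0,-1,0,0,0]]]' && python3 -m handwheel '[[[1,0,0,-1,0,0,0],[1,0,0,-1,0,0,0],[1,0,0,0,0,0,0],[1,0,0,0,0,0,0],[1,0,0,0,0,0,0]]]'
python3 - <<'E'
from h import *
tops(lo=.190,hi=.215);plan(.4586,.3647,.19)
E
```

```text
t: 60.28
eef_pos: [0.4636, -0.1677, 0.2005]
eef_rot: [-2.222, -2.22, 0.0]
ft_force: [0.6, 0.3, -1.7]
opening: 0.042
grasp_force: 25.0
t: 60.9
eef_pos: [0.4639, -0.1678, 0.1932]
eef_rot: [2.222, 2.219, 0.001]
ft_force: [0.4, 0.3, -0.7]
opening: 0.0487
grasp_force: 0.0
t: 61.52
eef_pos: [0.4627, -0.1673, 0.2201]
eef_rot: [-2.219, -2.217, 0.003]
ft_force: [0.1, -0.6, 0.9]
opening: 0.088
grasp_force: 0.0
t: 62.15
eef_pos: [0.4633, -0.1676, 0.2805]
eef_rot: [-2.221, -2.218, 0.002]
ft_force: [0.1, -0.1, 0.6]
opening: 0.088
grasp_force: 0.0
3302 [ 0.4643 -0.168   0.0212] 0.2004 [259. 320.] [129.  14.  12.] [168. 153. 116.]
683 [ 0.542  -0.3429  0.0305] 0.195 [458. 417.] [56. 51. 35.] [57. 51. 35.]
tcp [ 0.4633 -0.1676  0.2807] t 62.2 open 0.0877 | turn [-0.02 -0.01 -0.01] | shift now [17.74 -0.17  3.04] after turn [17.74 -0.16  3.02]
```

Four nested home. Now the green tan cup.

```bash
python3 -m handwheel '[[[1,1,0,0,0,0,0],[1,1,0,0,0,0,0],[1,1,0,0,0,0,0],[1,1,0,0,0,0,0],[1,1,0,0,0,0,0]]]' && python3 -m handwheel '[[[1,1,0,0,0,0,0],[1,1,0,0,0,0,0],[1,1,0,0,0,0,0],[1,1,0,0,0,0,0],[1,1,0,0,0,0,0]]]' && python3 -m handwheel '[[[1,1,0,0,0,0,0],[1,1,0,0,0,0,0],[1,1,0,0,0,0,0],[1,1,0,0,0,0,0],[1,1,0,0,0,0,0]]]' && python3 -m handwheel '[[[1,1,-0.16,0,0,0,0],[1,1,0,0.5,0,0,0],[1,0.74,0,1,0,0,0],[1,0,0,1,0,0,0],[1,0,0,0.5,0,0,0]]]' && python3 -m handwheel '[[[1,0,0,0,0,0,0],[1,0,0,0,0,0,0],[1,0,0,0,0,0,0],[1,0,0,0,0,0,0],[1,0,0,0,0,0,0]]]';  python3 -c "
from h import *
p,im,d,P=tops();save('w5',im);plan(.4586,.3647,.076)"
```

```text
t: 62.82
eef_pos: [0.4635, -0.0167, 0.2815]
eef_rot: [-2.222, -2.22, 0.001]
ft_force: [0.7, 0.6, 0.1]
opening: 0.088
grasp_force: 0.0
t: 63.45
eef_pos: [0.4637, 0.1332, 0.2815]
eef_rot: [-2.222, -2.22, 0.002]
ft_force: [-0.8, 0.2, -0.1]
opening: 0.0877
grasp_force: 0.0
t: 64.08
eef_pos: [0.4638, 0.2832, 0.2814]
eef_rot: [-2.222, -2.22, 0.002]
ft_force: [0.5, -0.1, -0.2]
opening: 0.0872
grasp_force: 0.0
t: 64.7
eef_pos: [0.4585, 0.3642, 0.1892]
eef_rot: [-2.221, -2.22, 0.007]
ft_force: [0.2, 0.2, -0.7]
opening: 0.0879
grasp_force: 0.0
t: 65.32
eef_pos: [0.4595, 0.3645, 0.1929]
eef_rot: [2.223, 2.22, 0.001]
ft_force: [0.5, 0.2, 0.1]
opening: 0.0877
grasp_force: 0.0
4021 [0.467  0.4926 0.0211] 0.085 [ 48. 329.] [33. 85. 71.] [155. 131.  22.]
2739 [0.3444 0.3701 0.0215] 0.0847 [239. 157.] [34. 87. 73.] [156. 109.  17.]
2712 [0.5731 0.366  0.0213] 0.0849 [243. 476.] [35. 88. 74.] [156. 109.  17.]
2601 [0.4583 0.3648 0.0211] 0.0848 [245. 316.] [35. 88. 75.] [156. 178. 139.]
tcp [0.4595 0.3645 0.1927] t 65.38 open 0.0876 | turn [ 0.   -0.   -0.01] | shift now [ 0.01 -0.03  3.89] after turn [ 0.01 -0.03  3.89]
```

View pics/w5.png

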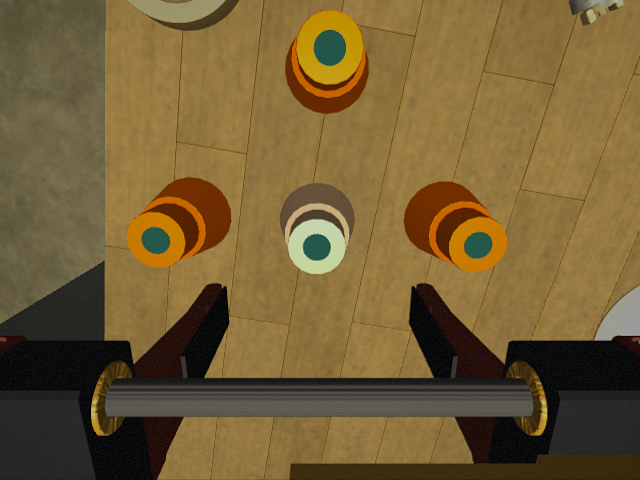

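The tan cup (245,316) is centred below the tool, with orange look-alikes at (240,157), (243,477), clear of the fingers.

```bash
python3 -m handwheel '[[[1,0.01,-0.04,1,0,0,0],[1,0,0,1,0,0,0],[1,0,0,1,0,0,0],[1,0,0,0.5,0,0,0],[1,0,0,0.37,0,0,0]]]' 25 && python3 -m handwheel '[[[-1,0,0,0,0,0,0],[-1,0,0,0,0,0,0],[-1,0,0,0,0,0,0],[-1,0,0,0,0,0,0],[-1,0,0,0,0,0,0]]]' 25 && python3 -m handwheel '[[[-1,0,0,0,0,0,0],[-1,0,0,-0.3,0,0,0],[-1,0,0,-1,0,0,0],[-1,0,0,-1,0,0,0],[-1,0,0,-1,0,0,0]]]' 25 && python3 -m handwheel '[[[-1,0,0,-1,0,0,0],[-1,-1,0,-1,0,0,0],[-1,-1,0,-1,0,0,0],[-1,-1,0,-1,0,0,0],[-1,-1,0,-0.7,0,0,0]]]' && python3 -m handwheel '[[[-1,-1,0,0,0,0,0],[-1,-1,0,0,0,0,0],[-1,-1,0,0,0,0,0],[-1,-1,0,0,0,0,0],[-1,-1,0,0,0,0,0]]]' && python3 -m handwheel '[[[-1,-1,0,0,0,0,0],[-1,-1,0,0,0,0,0],[-1,-1,0,0,0,0,0],[-1,-1,0,0,0,0,0],[-1,-1,0.2,0,0,0,0]]]' && python3 -m handwheel '[[[-1,-1,0,0,0,0,0],[-1,-1,0,0,0,0,0],[-1,-1,0,0,0,0,0],[-1,-0.76,0,0,0,0,0],[-1,0,0,0,0,0,0]]]' && python3 -m handwheel '[[[-1,0,0,0,0,0,0],[-1,0,0,0,0,0,0],[-1,0,0,0,0,0,0],[-1,0,0,0,0,0,0],[-1,0,0,0,0,0,0]]]'; python3 -c "
from h import *
plan(.4641,-.168,.224)"
```

```text
t: 66.0
eef_pos: [0.4583, 0.3648, 0.076]
eef_rot: [-2.223, -2.22, -0.0]
ft_force: [-0.9, 0.2, 1.0]
opening: 0.0879
grasp_force: 0.0
t: 66.62
eef_pos: [0.4582, 0.3648, 0.0766]
eef_rot: [-2.222, -2.22, -0.0]
ft_force: [0.2, 0.3, 2.4]
opening: 0.0418
grasp_force: 25.1
t: 67.25
eef_pos: [0.458, 0.3647, 0.1763]
eef_rot: [-2.223, -2.22, 0.001]
ft_force: [0.2, -0.4, -2.1]
opening: 0.0417
grasp_force: 25.0
t: 67.88
eef_pos: [0.458, 0.2438, 0.3182]
eef_rot: [2.222, 2.22, 0.002]
ft_force: [0.7, 1.1, -1.7]
opening: 0.0415
grasp_force: 25.0
t: 68.5
eef_pos: [0.4577, 0.0938, 0.3165]
eef_rot: [2.223, 2.22, -0.0]
ft_force: [0.9, -0.3, -1.7]
opening: 0.0421
grasp_force: 25.0
t: 69.12
eef_pos: [0.4634, -0.0562, 0.3168]
eef_rot: [2.222, 2.22, 0.0]
ft_force: [0.2, -0.2, -2.3]
opening: 0.0417
grasp_force: 25.0
t: 69.75
eef_pos: [0.4634, -0.1691, 0.3161]
eef_rot: [-2.225, -2.217, 0.001]
ft_force: [-0.1, 1.1, -1.6]
opening: 0.0416
grasp_force: 25.0
t: 70.38
eef_pos: [0.4637, -0.1679, 0.3164]
eef_rot: [2.222, 2.221, 0.0]
ft_force: [-0.1, 0.2, -1.2]
opening: 0.0419
grasp_force: 25.0
tcp [ 0.4637 -0.1679  0.3164] t 70.38 open 0.0419 | turn [ 0.    0.   -0.01] | shift now [-0.    0.01  3.08] after turn [-0.    0.01  3.08]
```

```bash
python3 -m handwheel '[[[-1,0,0,0.8,0,0,0],[-1,0,0,0.6,0,0,0],[-1,0,0,0.5,0,0,0],[-1,0,0,0.5,0,0,0],[-1,0,0,0.4,0,0,0]]]' && python3 -m handwheel '[[[-1,0,0,0.22,0,0,0],[-1,0,0,0.04,0,0,0],[-1,0,0,0,0,0,0],[-1,0,0,0,0,0,0],[1,0,0,0,0,0,0]]]' && python3 -m handwheel '[[[1,0,0,0,0,0,0],[1,0,0,0,0,0,0],[1,0,0,0,0,0,0],[1,0,0,0,0,0,0],[1,0,0,-1,0,0,0]]]' && python3 -m handwheel '[[[1,0,0,-1,0,0,0],[1,0,0,-1,0,0,0],[1,0,0,0,0,0,0],[1,0,0,0,0,0,0],[1,0,0,0,0,0,0]]]'
python3 - <<'E'
from h import *
p,im,d,P=tops(lo=.222,hi=.26); save("w6",im)
m=(P[...,2]>.143)&(P[...,2]<.16)&(np.hypot(P[...,0]-.655,P[...,1]+.063)<.06)
print(m.sum(),np.nanmedian(P[m],0) if m.sum() else '')
p,im,d,P=cloud("side"); save("s6",im)
m=(P[...,2]>.143)&(P[...,2]<.16)&(np.hypot(P[...,0]-.655,P[...,1]+.063)<.08)
print(m.sum(),np.nanmedian(P[m],0) if m.sum() else '')
for l in viewer.landmark_of("side","holder_top")[:1]: print(l["score"],np.round(at_z(p,l["position"],.078),4))
E
```

```text
t: 71.0
eef_pos: [0.4636, -0.168, 0.2315]
eef_rot: [-2.222, -2.22, 0.0]
ft_force: [-0.3, -0.1, -1.0]
opening: 0.0417
grasp_force: 25.0
t: 71.62
eef_pos: [0.4639, -0.1681, 0.2252]
eef_rot: [2.222, 2.22, 0.001]
ft_force: [0.2, -0.3, -0.4]
opening: 0.0487
grasp_force: 0.0
t: 72.25
eef_pos: [0.4629, -0.1677, 0.2522]
eef_rot: [-2.219, -2.217, 0.003]
ft_force: [0.5, -0.7, 0.4]
opening: 0.0881
grasp_force: 0.0
t: 72.88
eef_pos: [0.4634, -0.1679, 0.3126]
eef_rot: [-2.221, -2.218, 0.002]
ft_force: [-0.1, -0.0, -0.7]
opening: 0.088
grasp_force: 0.0
3301 [ 0.4642 -0.1681  0.0213] 0.2324 [258. 320.] [34. 86. 72.] [150. 170. 130.]
894 [ 0.5438 -0.344   0.0335] 0.2277 [457. 419.] [60. 53. 39.] [61. 54. 38.]
823 [ 0.65236179 -0.0634889   0.15202915]
68 [ 0.65451357 -0.06745155  0.15086811]
0.91 [ 0.658  -0.0711  0.078 ]
```

View pics/s6.png

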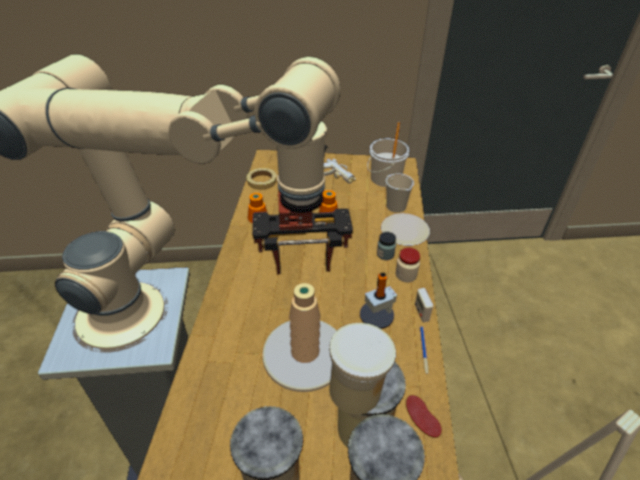

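The stack of five stands straight on the bat (350,305), top at 232 mm as expected when home. The probe hangs in its rest (290,380), and the gripper is clear of everything. I'm handing in the job.

```bash
python3 -c "
from h import *
print(bot.finish_job())"
```

```text
the job is handed in; nothing more can be done
None
```

I touched the red, yellow, green, blue and black dots in that order, hung the probe back upright in its rest, nested all five cups fully home in one stack on the bat, and handed the job in; the hand-in returned no verdict.

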